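# Change the needle on a tattoo machine and log its lot

## Task

Change the needle: open the chuck of the tattoo machine fully with its lever, take out the used thin-shank grip and put it, with every other used thin grip lying on the paper towel, into the open sharps tub. Stand the fresh wide grip from the rack in the chuck, tip up and shank fully down, and turn the lever back until the jaws clamp it firmly; then take the lot reader, aim it square at the label on the slanted top of the needle carton and hold it steady there for about two seconds. Finish with the reader standing back in its cradle, and do not disturb the ink bottles and the jar.

Things in the scene. Friction and masses are not known exactly. Their poses are not given: they have to be found in the camera images.
- chuck: Tattoo machine, nose up in its fixed bench stand: base plate 120 x 120 x 14 mm, aluminium body 50 mm thick, three-jaw chuck on top. Origin: centre of the plate's underside; z up along the chuck's axis. Heights: chuck floor 78 mm, sleeve (64 mm outside) 80 to 106 mm, jaw tops 110 mm.
- mouth (a point): Centre of the chuck's mouth, on its axis level with the jaw tops, 110 mm up; 22 mm across when fully open. A grip stands here with its shank between the jaws and the rubber part's underside on the jaw tops, so the middle of the rubber (its origin) is 20 mm above this point.
- sleeve (a joint): Angle of the chuck's sleeve and lever, rad: 0 fully open (stop), 1.5 closed (stop), growing clockwise from above. In the chuck's frame the lever points pi + 0.55 - value from +x, counter-clockwise. Jaw faces stand 11 mm - 5 mm x value from the axis: they meet a 10 mm shank at 1.2, the fresh 14 mm one at 0.8. Friction 0.3 N m (4 N at the post) holds it where left.
- lever_post (a point): Centre of the top of the upright round black post at the lever's end: 16 mm thick, 80 mm from the chuck's axis, top 145 mm up, 47 mm clear above the lever bar. Grip it from above and lead it round the axis; it can turn between the fingers. To clamp firmly, go on after the jaws meet the shank until the post resists with 10 N more (up to 0.3 rad further).
- jaw_a: One of the three dark steel jaws spaced evenly round the chuck's axis, sliding radially, driven by the sleeve. Origin at bench height, on the chuck's axis when the sleeve is at 1.07.
- jaw_b: One of the three dark steel jaws spaced evenly round the chuck's axis, sliding radially, driven by the sleeve. Origin at bench height, on the chuck's axis when the sleeve is at 1.07.
- jaw_c: One of the three dark steel jaws spaced evenly round the chuck's axis, sliding radially, driven by the sleeve. Origin at bench height, on the chuck's axis when the sleeve is at 1.07.
- rack: White fixed block 75 x 75 x 34 mm with an upright hole 22 mm across in the middle, in which the fresh grip stands. Origin at the centre of its underside.
- fresh: Fresh wide grip, upright in the rack: black square rubber part 30 x 30 mm, 40 mm tall, round steel shank 14 mm thick, 28 mm long below (2 mm chamfer at the foot), flat chisel tip 20 mm wide, 17 mm tall above; 60 g. Origin on its axis in the middle of the rubber, 48 mm above the shank's foot; z towards the tip; rubber faces look along x and y.
- used_0: Used liner grip, standing tip up and loose in the chuck between nearly closed jaws: black square-section rubber grip 30 x 30 mm, 40 mm long, with a round steel shank 10 mm thick, 28 mm long at one end and a thin pointed tip 17 mm long at the other; 50 g. Origin on its axis in the middle of the rubber; its z points to the tip, rubber faces look along x and y.
- used_1: Used liner grip, lying on the paper towel right of the machine (1 to 3 there; absent ones read None): black square-section rubber grip 30 x 30 mm, 40 mm long, with a round steel shank 10 mm thick, 28 mm long at one end and a thin pointed tip 17 mm long at the other; 50 g. Origin on its axis in the middle of the rubber; its x points to the tip; lying, it is 15 mm up.
- used_2: Used liner grip, lying on the paper towel right of the machine (1 to 3 there; absent ones read None): black square-section rubber grip 30 x 30 mm, 40 mm long, with a round steel shank 10 mm thick, 28 mm long at one end and a thin pointed tip 17 mm long at the other; 50 g. Origin on its axis in the middle of the rubber; its x points to the tip; lying, it is 15 mm up.
- used_3: Used liner grip, lying on the paper towel right of the machine (1 to 3 there; absent ones read None): black square-section rubber grip 30 x 30 mm, 40 mm long, with a round steel shank 10 mm thick, 28 mm long at one end and a thin pointed tip 17 mm long at the other; 50 g. Origin on its axis in the middle of the rubber; its x points to the tip; lying, it is 15 mm up.
- tub: Sharps tub: open light grey plastic tub 170 (x) x 150 (y) mm, 70 mm high, walls 4 mm, loose on the bench, 0.5 kg. Origin at the centre of its underside.
- reader: Lot reader, a wand upright in its cradle, 114 mm tall, 150 g: white head 44 (x) x 36 (y) mm, 0 to 40 mm up; black handle 26 (x) x 30 (y) mm, 40 to 104; white cap on top. Origin: centre of the window in its lower end; z up the handle. It looks along -z and reads a label square to its beam (within 15 degrees), centred (within 20 mm), 50 to 130 mm from the window.
- cradle: Fixed grey open cup for the reader: 66 (x) x 58 (y) mm outside, walls 4 mm, 35 mm high, inner floor 4 mm above the bench; the reader's head has 7 mm to spare on each side, x along x. Origin at the centre of its underside.
- label: White paper label 50 x 70 mm with black bars on the slanted top of the fixed cardboard needle carton (120 x 100 mm on the bench, 80 mm high). Origin: the label's centre, 55 mm above the bench; z is its outward normal, tilted 0.44 rad from vertical towards the carton's -x, roughly towards the robot.
- ink_tall: Bystander: black ink bottle, 34 mm in diameter, 100 mm tall. Origin at the centre of its underside.
- ink_short: Bystander: dark red ink bottle, 34 mm in diameter, 70 mm tall. Origin at the centre of its underside.
- jelly_jar: Bystander: amber jar with a white cap, 56 mm in diameter, 50 mm tall. Origin at the centre of its underside.
Mind the look-alikes: they are no part of the job. What is meant by the chuck is not green, and is the larger of those in its own colour.

How it is judged:
On the way, in this order (a step that is already met when the one before it is completed fails the run):
1. the chuck is open and the used grip is out of it (value of joint sleeve below 0.5 rad and distance between used_0 and chuck above 0.19 m), for 0.1 s.
2. the fresh grip stands in the open chuck, tip up, shank fully down (x of fresh in the frame of chuck between -0.006 and 0.006 m and y of fresh in the frame of chuck between -0.006 and 0.006 m and z of fresh in the frame of chuck between 0.122 and 0.138 m and angle between fresh's own z axis and vertical below 0.15 rad and value of joint sleeve below 0.75 rad), for 0.2 s.
3. the jaws clamp the fresh grip (x of fresh in the frame of chuck between -0.006 and 0.006 m and y of fresh in the frame of chuck between -0.006 and 0.006 m and z of fresh in the frame of chuck between 0.122 and 0.138 m and angle between fresh's own z axis and vertical below 0.15 rad and (contact force between each of jaw_a, jaw_b and fresh above 3 N or contact force between each of jaw_b, jaw_c and fresh above 3 N or contact force between each of jaw_c, jaw_a and fresh above 3 N)), for 0.3 s.
4. the reader is aimed square at the label, 50 to 130 mm away, centred within 20 mm and 0.3 rad, and held steady for a second (x of label in the frame of reader between -0.02 and 0.02 m and y of label in the frame of reader between -0.02 and 0.02 m and z of label in the frame of reader between -0.13 and -0.05 m and angle between the z axis of reader and the z axis of label, either way round below 0.3 rad and linear speed of reader below 0.05 m/s and angular speed of reader below 0.3 rad/s), for 1 s.
At the end, for the whole second after the job is handed in: Fresh grip in the chuck: within 6 mm of its axis, middle 122 to 138 mm up, upright within 0.15 rad, over 3 N from two jaws or all three; every used grip inside the upright tub, below 85 mm; reader upright (0.15 rad) on the cradle floor, within 13 mm of its centre; both at rest (all of step 3 and x of used_0 in the frame of tub between -0.085 and 0.085 m and y of used_0 in the frame of tub between -0.075 and 0.075 m and z of used_0 in the frame of tub between 0 and 0.085 m and x of used_1 in the frame of tub between -0.085 and 0.085 m and y of used_1 in the frame of tub between -0.075 and 0.075 m and z of used_1 in the frame of tub between 0 and 0.085 m and x of used_2 in the frame of tub between -0.085 and 0.085 m and y of used_2 in the frame of tub between -0.075 and 0.075 m and z of used_2 in the frame of tub between 0 and 0.085 m and x of used_3 in the frame of tub between -0.085 and 0.085 m and y of used_3 in the frame of tub between -0.075 and 0.075 m and z of used_3 in the frame of tub between 0 and 0.085 m and angle between tub's own z axis and vertical below 0.1 rad and horizontal distance between reader and cradle below 0.013 m and z of reader in the frame of cradle below 0.012 m and angle between reader's own z axis and vertical below 0.15 rad and linear speed of each of fresh, reader below 0.03 m/s); the robot touches nothing.
It fails at once if an ink bottle or the jar is pushed more than 30 mm or knocked over (distance of any of ink_tall, ink_short, jelly_jar from where it was at the start of the episode above 0.03 m or angle between any of ink_tall, ink_short, jelly_jar's own z axis and vertical above 0.5 rad).
Of used_1, used_2, used_3 only 1 to 3 are there at a start; the rules pass over those that are not, and their reading is None.
At some moment in a run one of used_1, used_2, used_3, tub may be knocked a few centimetres aside while the robot is not near it.
It also fails if it takes over 208 s, if anything falls off the work surface, if the arm or the gripper's body presses on something with over 40 N, if the wrist force passes 120 N, or if a joint passes its speed limit or range.

## Robot

A 7-joint arm with a two-finger parallel gripper is mounted at the origin on the work surface. World frame = base frame: x ahead of the robot, y to its left, z up, the work surface at z = 0. Lengths are in m, angles in rad, forces in N, time in s.
With the tool pointing down it reaches from about 0.4 to 0.875 m from the base axis. Payload 19.3 kg.
Tool frame: the origin (TCP) lies midway between the tips of the shut fingers; the grasp point (between the pads) lies 19 mm behind it; z points along the fingers, y is the line along which they close (so a half turn about z gives the same grasp; the last joint's range is limited). The gripper opens to 85 mm and grips with 20 to 120 N. Pads are 22 mm wide; open, the fingers measure 114 mm over their backs; the gripper's body (76 mm by 85 mm) begins 54 mm behind the grasp point. The pads swing forward as they close: fully open they stand 13 mm farther back than shut.
Start: joints at [1.244, 0.521, -0.036, 1.599, 0.021, 1.021, -0.113], TCP at [0.159, -0.605, 0.231] pointing down, gripper open.
Joint ranges: [-2.91, 2.91], [-0.3, 2.13], [-1.5, 1.42], [0.17, 2.43], [-1.26, 4.41], [0.16, 1.93], [-2.52, 2.52]. Speed limits (rad/s): [1.89, 1.89, 2.39, 2.39, 3.01, 3.01, 3.01].

## Interface

Orientations are given as a unit quaternion [x, y, z, w].
In Python, from station import readout, optics, job gives the robot as it stands.
- The arm moves only by the tool play_rows, never from a script. Its arguments are lists of equal length, an entry for each row: "xyz": the shift along the world's x, y, z in m, a list of three; "turn": the turn about the world's z in degrees; "jaw": the opening, from 0 (shut) to 1 (fully open). In form: {"xyz": [[dx, dy, dz], ...], "turn": [turn, ...], "jaw": [jaw, ...]}. A call has 1 to 12 rows; each row is the pose to reach, as a shift and turn from the pose commanded when the call began; what a row does not reach only later rows make up. A row lasts 1/12 s, in which the tool goes at most 41.7 mm and 7.16 degrees, less where a joint would pass 70% of its speed; a pose out of reach is approached as far as the arm can. A call with a gripper value outside its range is refused whole. The fingers move at their own pace and stop on an object; "newtons" is the grip in N (left out, the last holds). Time passes only in rows, so rows that repeat a pose let the fingers close. It gives the time, the measured TCP pose, the force, the opening and the grip force at its end, in the units of the state.
- readout.get_obs(): the state, without advancing time (a new reading comes with each control period).
- optics.camera(name): name is "scene" or "top" or "wrist"; returns a dict with "image" (400x640x3 uint8, red, green, blue), "depth" (400x640 float32, m along the optical axis (not along the pixel's ray), 0 where there is no reading), "fx", "fy", "cx", "cy" (pixels), "k1" (the pictures are not rectified: a ray, as slopes to the right and down, at radius r is drawn at 1 + k1 r^2 times it, then the intrinsics apply), "eye" and "orientation" of the camera in the world; the wrist camera has in their place "mount" (4x4, takes a point from camera to tool coordinates, whose origin is the TCP and whose axes are the flange's). Camera axes: x right, y down, z forward; pixel columns grow to the right and rows downward; lengths in m; the calibration is good to about 2 mm. A picture is of the moment at which its call begins: read the wrist's pose just before it.
- job.sign_off(): hands the job in; it is judged then, once.
The state is a dict: "t": time; "qpos": joint angles; "dq": joint speeds; "effort": joint torques, N m; "eef_pos": TCP position; "tcp_rot": TCP orientation; "ft_force": force on the tool from outside, world axes, zero at the start; "ft_torque": the same for the moment, N m; "width": finger opening in m; "gripper_force": force on a finger pad.
Only numpy, scipy, OpenCV 4.12 (cv2) and the standard library are available. Lean on these libraries where they do the work, as an engineer would, in place of code of your own. Each camera call takes 0.05 s, during which the arm holds its last target. There are 200 camera calls.

## Working session

There is one attempt and no reset: what is moved stays moved. The work goes in short steps, Python scripts to look and compute and a tool call to move; the robot and the scene stay as the last step left them, time stands still between calls to the robot, and variables do not carry over. Pictures are saved under pics/ and viewed, at most 18 in all, crops included, and the job is handed in when it is done.

Besides the shell and the picture viewer there is one more tool, called after "Call:" as a command line: name --pt "numbers of a row" for each row, then --argument value for the rest. play_rows: Moves the arm, as the interface text tells. Its arguments: {"type":"object","properties":{"xyz":{"type":"array"},"turn":{"type":"array"},"jaw":{"type":"array"},"newtons":{"type":"number"}},"required":["xyz","turn","jaw"]}

```bash
mkdir -p pics; cat > h.py <<'E'
import numpy as np,cv2
from scipy.spatial.transform import Rotation as R
from station import readout,optics,job
def cam(n):
    o=readout.get_obs(); c=optics.camera(n)
    if 'mount' in c:
        T=np.eye(4);T[:3,:3]=R.from_quat(o['tcp_rot']).as_matrix();T[:3,3]=o['eef_pos'];c['T']=T@np.array(c['mount'])
    else:
        T=np.eye(4);q=np.array(c['orientation']);T[:3,:3]=R.from_quat(q).as_matrix() if q.size==4 else q;T[:3,3]=c['eye'];c['T']=T
    return c
def ray(c,u,v):
    x=(u-c['cx'])/c['fx'];y=(v-c['cy'])/c['fy'];X,Y=x,y
    for _ in range(20):
        s=1+c['k1']*(X*X+Y*Y);X,Y=x/s,y/s
    return np.array([X,Y,np.ones_like(X)])
def atz(c,u,v,z):
    d=c['T'][:3,:3]@ray(c,u,v);e=c['T'][:3,3];return e+d*(z-e[2])/d[2]
def atd(c,u,v):
    d=c['depth'][int(v),int(u)];return c['T'][:3,:3]@(ray(c,u,v)*d)+c['T'][:3,3]
def cloud(c):
    v,u=np.mgrid[:400,:640];P=ray(c,u.astype(float),v.astype(float))*c['depth']
    W=np.einsum('ij,jhw->hwi',c['T'][:3,:3],P)+c['T'][:3,3];W[c['depth']==0]=np.nan;return W
def two(c1,p1,c2,p2):
    d1=c1['T'][:3,:3]@ray(c1,*p1);d2=c2['T'][:3,:3]@ray(c2,*p2)
    s=np.linalg.lstsq(np.c_[d1,-d2],c2['T'][:3,3]-c1['T'][:3,3],rcond=None)[0]
    a=c1['T'][:3,3]+s[0]*d1;b=c2['T'][:3,3]+s[1]*d2;return (a+b)/2,np.linalg.norm(a-b)
def save(n,im,f=1.25):
    cv2.imwrite('pics/%s.png'%n,cv2.resize(im[:,:,::-1],None,fx=f,fy=f,interpolation=cv2.INTER_CUBIC))
E
python3 - <<'E'
from h import *
import pickle
o=readout.get_obs();print({k:np.round(v,3).tolist() for k,v in o.items()})
for n in ('top','scene'):
    c=cam(n);save(n,c['image']);pickle.dump(c,open(n+'.pkl','wb'));print(n,c['fx'],c['cx'],c['cy'],c['k1'],np.round(c['T'],3).tolist())
E
```

```text
{'t': 0.0, 'qpos': [1.244, 0.522, -0.036, 1.6, 0.021, 1.021, -0.113], 'dq': [0.001, -0.001, -0.001, -0.0, -0.0, 0.002, 0.001], 'effort': [-0.004, -92.711, 1.978, -36.994, 0.018, 0.008, 0.0], 'eef_pos': [0.159, -0.604, 0.231], 'tcp_rot': [0.992, 0.128, -0.0, -0.001], 'ft_force': [0.302, 0.36, -0.917], 'ft_torque': [0.005, 0.016, -0.042], 'gripper_force': 0.0, 'width': 0.085}
top 458.0430551672083 317.35843972397925 199.57903002417646 -0.10795624185279537 [[0.025, -0.995, 0.092, 0.381], [-1.0, -0.024, 0.011, 0.013], [-0.009, -0.092, -0.996, 1.363], [0.0, 0.0, 0.0, 1.0]]
scene 490.8946603115191 316.70735105390173 200.05464595903828 -0.00189541333261753 [[0.658, 0.49, -0.572, 1.189], [0.753, -0.449, 0.481, -0.578], [-0.022, -0.747, -0.664, 0.928], [0.0, 0.0, 0.0, 1.0]]
```

View pics/top.png

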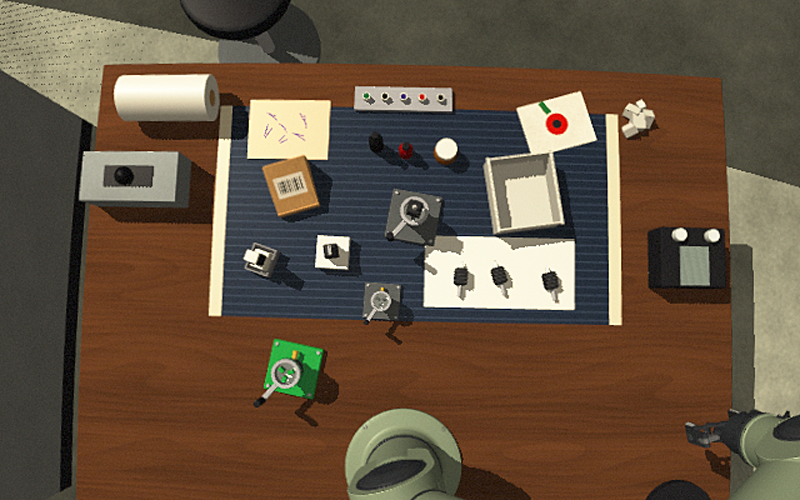

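View pics/scene.png

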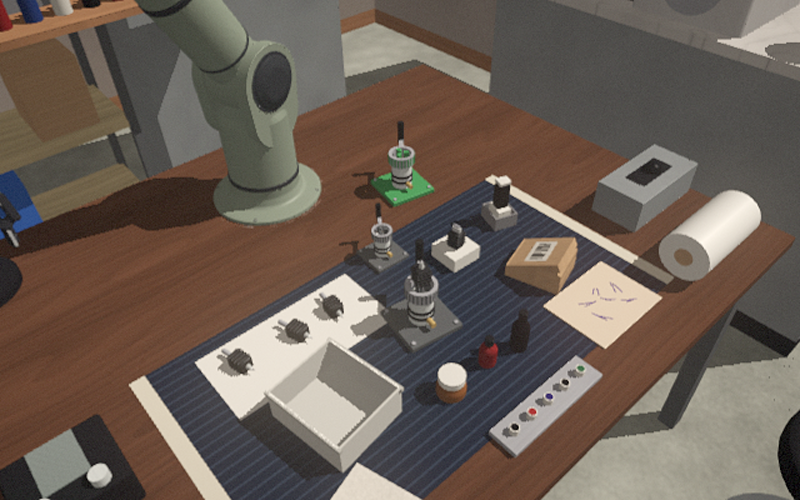

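Top picture (800 px wide) shows three chuck candidates: the large grey one at (414,212), a small grey one at (381,301) and a green one at (294,370). By the description I choose (414,212). The three used grips lie at (460,275), (501,273) and (551,281). The tub is at (525,192), the rack at (333,252), the reader at (262,258) and the carton at (291,187).

```bash
python3 - <<'E'
from h import *
import pickle
c=pickle.load(open('top.pkl','rb'));s=pickle.load(open('scene.pkl','rb'))
save('crop1',c['image'][100:255,190:480],2.75)
save('crop2',s['image'][90:290,150:480],2.4)
W=cloud(c)
for n,(u,v) in dict(chuckplate=(352,155),fresh=(265,201),rackcorner=(256,213),used1=(368,220),used2=(400,220),used3=(440,224),tub=(420,155),cap=(205,209),label=(233,149),mat=(300,215),post=(314,189)).items(): print(n,np.round(W[v*1,u],3))
E
```

```text
chuckplate [ 0.643 -0.073  0.004]
fresh [0.492 0.175 0.071]
rackcorner [0.46  0.205 0.032]
used1 [ 0.447 -0.122  0.03 ]
used2 [ 0.449 -0.214  0.036]
used3 [ 0.441 -0.334  0.026]
tub [ 0.649 -0.28  -0.   ]
cap [0.462 0.336 0.112]
label [0.643 0.277 0.055]
mat [0.459 0.078 0.002]
post [0.522 0.036 0.141]
```

View pics/crop1.png

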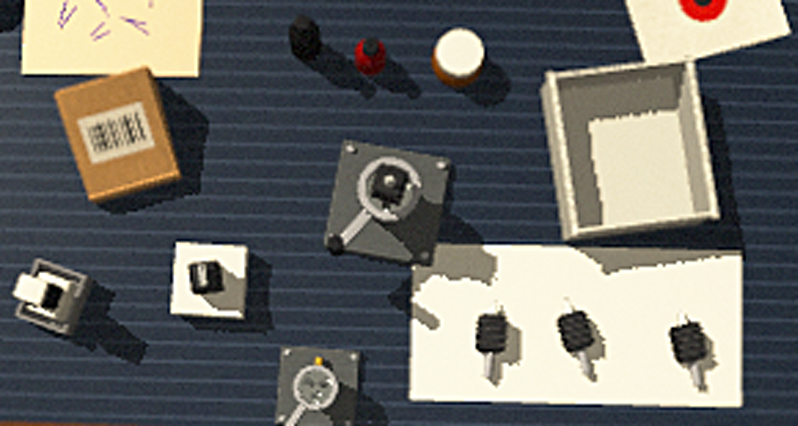

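View pics/crop2.png

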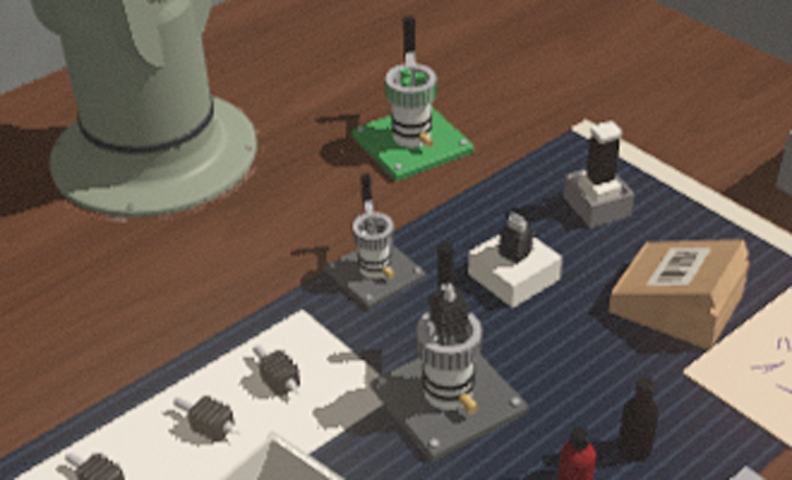

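Both crops agree. The chosen chuck has its ring at about crop (389,188) with the lever post at (334,243), and the used grip stands in it. The grips on the towel lie with shanks towards the robot. Next I measure from both cameras' depth.

```bash
cat >> h.py <<'E'
def pts(c): 
    W=cloud(c).reshape(-1,3);return W[np.isfinite(W[:,0])]
def sel(P,x0,x1,y0,y1,z0,z1):
    return P[(P[:,0]>x0)&(P[:,0]<x1)&(P[:,1]>y0)&(P[:,1]<y1)&(P[:,2]>z0)&(P[:,2]<z1)]
def rect(Q):
    r=cv2.minAreaRect((Q[:,:2]*1000).astype(np.float32));return np.round(r[0],1),np.round(r[1],1),round(r[2],1),len(Q),np.round(np.median(Q[:,2])*1000,1)
E
python3 - <<'E'
from h import *
import pickle
c=pickle.load(open('top.pkl','rb'));s=pickle.load(open('scene.pkl','rb'))
A=pts(c);B=pts(s)
f=lambda u,v,z:np.round(1000*atz(c,190+u/2.75,100+v/2.75,z),1)[:2]
g=lambda u,v,z:np.round(1000*atz(s,150+u/2.4,90+v/2.4,z),1)[:2]
print('ring',f(389,188,.106),'post',f(334,243,.145),'post scene',g(445,248,.145))
print('plate',[f(*p,.014).tolist() for p in((349,147),(442,163),(425,257))])
for n,b in dict(rack=(.4,.56,.1,.25,.030,.037),freshrub=(.4,.56,.1,.25,.045,.078),freshtip=(.4,.56,.1,.25,.08,.12),
 post=(.48,.57,-.01,.08,.135,.155),used0=(.52,.66,-.06,.06,.135,.155),tip0=(.54,.66,-.06,.04,.157,.18),sleeve=(.5,.68,-.08,.08,.100,.108),
 cradle=(.4,.55,.25,.42,.03,.038),cap=(.38,.56,.25,.42,.108,.125),handle=(.38,.56,.25,.42,.05,.1),
 u1=(.35,.55,-.17,-.06,.009,.05),u2=(.35,.55,-.26,-.17,.009,.05),u3=(.35,.55,-.4,-.28,.009,.05),tubrim=(.5,.8,-.42,-.12,.062,.08),
 carton=(.52,.76,.17,.38,.015,.1)).items():
    for m,P in (('top',A),('sc',B)):
        Q=sel(P,*b)
        if len(Q)>4: print(n,m,*rect(Q),'mean',np.round(Q.mean(0)*1000,1))
lab=[f(*p,.055) for p in((79,119),(143,103),(155,149),(92,166))];print('lab corners',lab)
for P in(A,B):
    Q=sel(P,.6,.68,.24,.31,.04,.07);m=Q.mean(0);n=np.linalg.svd(Q-m)[2][2];print('labplane',m,n*np.sign(n[2]))
E
```

```text
ring [584.4 -10.6] post [522.7  42.4] post scene [526.6  38.6]
plate [[643.4, 32.1], [628.2, -69.2], [525.2, -52.7]]
rack top [494.9 178.4] [75.6 75.2] 87.9 419 33.7 mean [494.9 177.6  33.6]
rack sc [495.8 174.6] [77.6 81.3] 86.3 334 34.3 mean [504.3 166.4  34.1]
freshrub top [494.7 178.4] [30.5 31.7] 8.7 104 72.0 mean [493.3 176.5  70.4]
freshrub sc [501.1 170. ] [41.3 25.7] 45.1 171 66.1 mean [501.9 168.4  63.9]
freshtip top [493.7 177.1] [22.1  9.7] 24.8 21 85.9 mean [495.  177.7  86.9]
freshtip sc [497.3 173.7] [20.7  7.3] 3.4 29 87.6 mean [497.  173.4  87.3]
post top [546.1  20.8] [13.6 75.1] 46.2 30 144.7 mean [525.5  40.6 144.3]
post sc [526.6  37.8] [14.1 15.5] 89.2 39 144.3 mean [527.5  36.6 143.2]
used0 top [557.    8.1] [ 36.6 104. ] 57.6 150 147.3 mean [574.6  -1.3 146.7]
used0 sc [558.5   4.3] [ 36.2 102.2] 57.7 201 146.6 mean [580.4  -8.4 145.8]
tip0 top [585.5  -9.8] [4.4 6.2] 31.6 6 161.7 mean [584.9 -10.  161.6]
tip0 sc [587.3 -14.1] [6.9 8.9] 46.9 13 160.6 mean [587.7 -14.4 160.5]
sleeve top [561.6  -3.2] [ 64.1 113.3] 72.6 159 105.2 mean [581.3  -7.  104.7]
sleeve 
[... 871 characters left out ...]
08 27.7 mean [ 437.1 -336.3   25.2]
u3 sc [ 437.3 -341.4] [81.9 32. ] 9.0 312 27.8 mean [ 444.8 -342.4   25.4]
tubrim top [ 645.1 -264.6] [174.8 159.1] 9.4 505 69.0 mean [ 644.1 -266.7   68.8]
tubrim sc [ 645.7 -267.4] [177.7 158.5] 9.0 1188 69.6 mean [ 649.1 -270.3   68.9]
carton top [603.1 262.1] [217.8 110.8] 22.3 1530 52.7 mean [640.7 274.1  52.4]
carton sc [606.9 258.8] [221.8 112.7] 21.0 1799 48.7 mean [657.7 260.6  49. ]
lab corners [array([659.6, 319.5]), array([678.1, 251.6]), array([628.7, 236.6]), array([609.2, 303. ])]
labplane [0.64626033 0.27616957 0.05460209] [-0.38553526 -0.12188953  0.91460675]
labplane [0.64469136 0.2748568  0.05490438] [-0.4012069  -0.12947051  0.90679127]
```

Call:
play_rows --pt "0.25 0.25 0.07" --pt "0.25 0.25 0.07" --pt "0.25 0.25 0.07" --pt "0.25 0.25 0.07" --pt "0.25 0.25 0.07" --pt "0.25 0.25 0.07" --pt "0.25 0.25 0.07" --pt "0.25 0.25 0.07" --pt "0.25 0.25 0.07" --pt "0.25 0.25 0.07" --pt "0.25 0.25 0.07" --pt "0.25 0.25 0.07" --turn '[-24,-24,-24,-24,-24,-24,-24,-24,-24,-24,-24,-24]' --jaw '[0.5,0.5,0.5,0.5,0.5,0.5,0.5,0.5,0.5,0.5,0.5,0.5]' --newtons 30

```text
t: 1.1
eef_pos: [0.4082, -0.3549, 0.301]
tcp_rot: [0.997, -0.081, -0.0, 0.0]
ft_force: [-1.5, 0.4, 0.5]
width: 0.0427
gripper_force: 0.0
```

Call:
play_rows --pt "0.11 0.395 0" --pt "0.11 0.395 0" --pt "0.11 0.395 0" --pt "0.11 0.395 0" --pt "0.11 0.395 0" --pt "0.11 0.395 0" --pt "0.11 0.395 0" --pt "0.11 0.395 0" --pt "0.11 0.395 0" --pt "0.11 0.395 0" --pt "0.11 0.395 0" --pt "0.11 0.395 0" --turn '[0,0,0,0,0,0,0,0,0,0,0,0]' --jaw '[0.5,0.5,0.5,0.5,0.5,0.5,0.5,0.5,0.5,0.5,0.5,0.5]'

```text
t: 2.1
eef_pos: [0.5188, 0.0409, 0.3007]
tcp_rot: [0.997, -0.08, -0.0, 0.0]
ft_force: [0.4, -1.7, -0.1]
width: 0.0427
gripper_force: 0.0
```

```bash
python3 - <<'E'
from h import *
import pickle
c=cam('wrist');save('w1',c['image']);pickle.dump(c,open('w1.pkl','wb'));print(np.round(c['T'],3).tolist(),c['fx'])
print(readout.get_obs()['qpos'])
P=pts(c)
for n,b in dict(post=(.48,.55,.02,.08,.138,.152),tip0=(.54,.66,-.06,.04,.157,.18),sleeve=(.55,.68,-.08,.08,.103,.109)).items():
    Q=sel(P,*b)
    if len(Q)>4: print(n,*rect(Q),np.round(Q.mean(0)*1000,1))
E
```

```text
[[-0.16, -0.933, -0.322, 0.602], [-0.987, 0.151, 0.053, 0.028], [-0.001, 0.326, -0.945, 0.443], [0.0, 0.0, 0.0, 1.0]] 289.39962719244033
[ 0.0212079   0.29171983 -0.26623335  1.77538092  0.0858922   1.08685619
 -2.0082498 ]
post [526.6  42.7] [15.  14.4] 80.6 178 144.8 [527.   42.6 144.5]
tip0 [587.   -9.2] [7.8 7.3] 81.0 64 161.0 [587.3  -8.7 161. ]
sleeve [587.1  -9. ] [64.7 64.7] 87.5 1178 105.9 [588.4  -8.7 105.8]
```

View pics/w1.png

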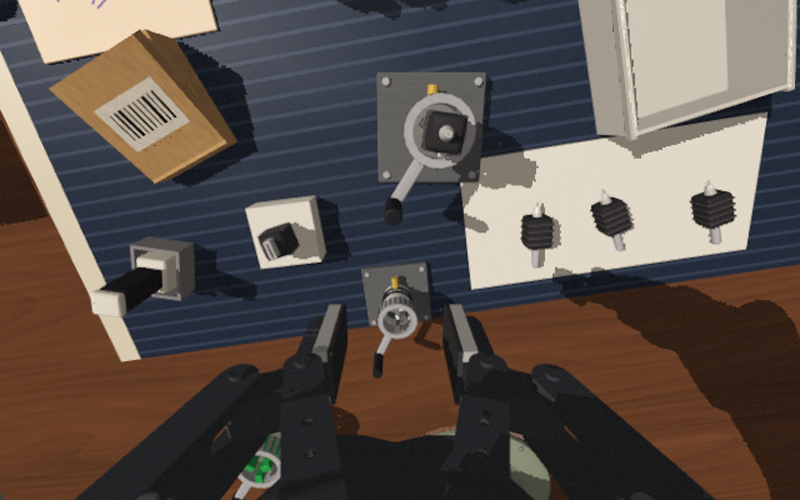

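The wrist view shows the chosen chuck clearly: ring at (440,130), used grip in it, post at (393,210). The ring measures 64.7 mm across at 106 mm up and the post top is at 145 mm, so both match. I go down onto the post and close.

Call:
play_rows --pt "0.007 0.0 0.0" --pt "0.007 0.0 -0.04" --pt "0.007 0.0 -0.08" --pt "0.007 0.0 -0.12" --pt "0.007 0.0 -0.15" --pt "0.007 0.0 -0.17" --pt "0.007 0.0 -0.188" --pt "0.007 0.0 -0.188" --pt "0.007 0.0 -0.188" --pt "0.007 0.0 -0.188" --pt "0.007 0.0 -0.188" --pt "0.007 0.0 -0.188" --turn '[0,0,0,0,0,0,0,0,0,0,0,0]' --jaw '[0.5,0.5,0.5,0.5,0.5,0.5,0.5,0.5,0.0,0.0,0.0,0.0]' --newtons 30

```text
t: 3.15
eef_pos: [0.5264, 0.0402, 0.1145]
tcp_rot: [0.997, -0.081, 0.001, -0.0]
ft_force: [-0.8, -0.4, 4.1]
width: 0.0153
gripper_force: 29.7
```

```bash
python3 - <<'E'
from h import *
o=readout.get_obs();p=o['eef_pos'];print(p,o['width'],o['gripper_force'],o['ft_force'])
C=np.array([.5863,-.011])
r=.0796
for C in (np.array([.5863,-.011]),):
  a0=np.degrees(np.arctan2(p[1]-C[1],p[0]-C[0]));print(a0,np.hypot(*(p[:2]-C)))
  for a in np.linspace(139.2,205,12):
    print(round(a,1),np.round((C+r*np.array([np.cos(np.radians(a)),np.sin(np.radians(a))])-(C+r*np.array([np.cos(np.radians(139.2)),np.sin(np.radians(139.2))])))*1000,1))
E
```

```text
[0.52635671 0.04018122 0.11448879] 0.0153090805377198 29.724154472351074 [-0.76242358 -0.44233319  4.12538452]
139.50839691547793 0.07882077910332587
139.2 [0. 0.]
145.2 [-5.1 -6.6]
151.2 [ -9.5 -13.6]
157.1 [-13.1 -21.1]
163.1 [-15.9 -28.9]
169.1 [-17.9 -37. ]
175.1 [-19.1 -45.2]
181.1 [-19.3 -53.5]
187.1 [-18.7 -61.8]
193.0 [-17.3 -70. ]
199.0 [-15. -78.]
205.0 [-11.9 -85.7]
```

Call:
play_rows --pt "-0.005 -0.0065 0" --pt "-0.0095 -0.0135 0" --pt "-0.013 -0.021 0" --pt "-0.016 -0.029 0" --pt "-0.018 -0.037 0" --pt "-0.019 -0.045 0" --pt "-0.0193 -0.0535 0" --pt "-0.0187 -0.062 0" --pt "-0.0173 -0.07 0" --pt "-0.015 -0.078 0" --pt "-0.0125 -0.085 0" --pt "-0.0125 -0.085 0" --turn '[0,0,0,0,0,0,0,0,0,0,0,0]' --jaw '[0,0,0,0,0,0,0,0,0,0,0,0]'

```text
t: 4.15
eef_pos: [0.5122, -0.0412, 0.114]
tcp_rot: [0.997, -0.08, -0.001, -0.002]
ft_force: [-13.2, 22.9, 11.4]
width: 0.0148
gripper_force: 31.8
```

Call:
play_rows --pt "0 0.004 0" --pt "0 0.004 0" --pt "0 0.004 0" --pt "0 0.004 0" --pt "0 0.004 0.04" --pt "0 0.004 0.08" --pt "0 0.004 0.12" --pt "0 0.004 0.16" --pt "0 0.004 0.2" --pt "0 0.004 0.2" --pt "0 0.004 0.2" --pt "0 0.004 0.2" --turn '[0,0,0,0,0,0,0,0,0,0,0,0]' --jaw '[0,0.5,0.5,0.5,0.5,0.5,0.5,0.5,0.5,0.5,0.5,0.5]'

```text
t: 5.15
eef_pos: [0.513, -0.0407, 0.3131]
tcp_rot: [0.997, -0.081, 0.0, 0.0]
ft_force: [0.5, -1.0, 0.0]
width: 0.0429
gripper_force: 0.0
```

```bash
python3 - <<'E'
from h import *
import pickle
c=cam('wrist');save('w2',c['image'][0:260,150:560],1.9);pickle.dump(c,open('w2.pkl','wb'))
P=pts(c)
for n,b in dict(post=(.48,.55,-.08,0,.138,.152),rub0=(.55,.66,-.06,.04,.143,.154),tip0=(.54,.66,-.06,.04,.156,.18),sleeve=(.55,.68,-.08,.08,.103,.109),
 rack=(.4,.56,.1,.25,.030,.037),fr=(.4,.56,.1,.25,.068,.077),frall=(.4,.56,.1,.25,.045,.077),frtip=(.4,.56,.1,.25,.082,.12)).items():
    Q=sel(P,*b)
    if len(Q)>4: print(n,*rect(Q),np.round(Q.mean(0)*1000,1))
o=readout.get_obs();print(o['eef_pos'],o['ft_force'])
E
```

```text
post [513. -39.] [14.8 15. ] 73.6 162 144.7 [513.5 -39.  144.4]
rub0 [586.5  -9. ] [30.6 30.8] 72.1 810 149.3 [586.9  -9.8 148.8]
tip0 [586.6  -9.3] [6.9 7.8] 85.3 62 161.3 [586.6  -9.5 160.7]
sleeve [587.2  -9. ] [65.2 64.9] 29.3 1066 106.0 [588.5  -9.9 105.9]
rack [497.1 178.9] [75.1 74.2] 87.9 1602 34.0 [501.5 172.5  34. ]
fr [497.3 177.4] [28.7 28.9] 8.1 276 73.1 [500.1 172.6  72.7]
frall [497.  177.8] [30.4 30.9] 8.2 475 70.3 [500.5 170.6  66.5]
frtip [497.2 177.9] [19.1  8. ] 9.4 102 86.4 [497.7 177.   87.2]
[ 0.51277353 -0.0406827   0.31245769] [-0.5154046  -0.53494265 -0.06061502]
```

View pics/w2.png

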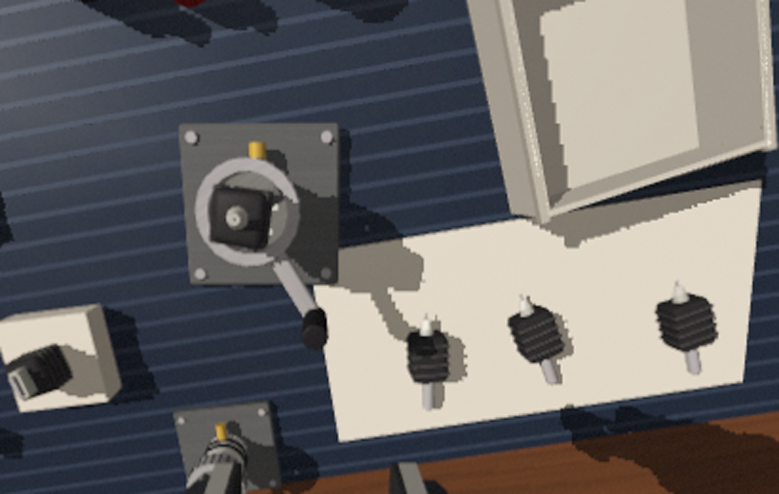

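The used grip stands centred and square at yaw 72°, with its top at 149 mm. The lever is open and the post is at crop (314,328). I go down on the grip now.

Call:
play_rows --pt "0.037 0.015 0" --pt "0.0735 0.0297 0" --pt "0.0735 0.0297 -0.04" --pt "0.0735 0.0297 -0.08" --pt "0.0735 0.0297 -0.12" --pt "0.0735 0.0297 -0.16" --pt "0.0735 0.0297 -0.18" --pt "0.0735 0.0297 -0.195" --pt "0.0735 0.0297 -0.195" --pt "0.0735 0.0297 -0.195" --pt "0.0735 0.0297 -0.195" --pt "0.0735 0.0297 -0.195" --turn '[-5,-9,-9,-9,-9,-9,-9,-9,-9,-9,-9,-9]' --jaw '[0.65,0.65,0.65,0.65,0.65,0.65,0.65,0.65,0.65,0.0,0.0,0.0]' --newtons 40

```text
t: 6.2
eef_pos: [0.5872, -0.0108, 0.1193]
tcp_rot: [0.987, -0.159, 0.001, -0.0]
ft_force: [0.3, 0.2, 0.1]
width: 0.0296
gripper_force: 41.8
```

Call:
play_rows --pt "0 0 0" --pt "0 0 0" --pt "0 0 0.02" --pt "0 0 0.05" --pt "0 0 0.09" --pt "0 0 0.13" --pt "0.01 -0.03 0.14" --pt "0.03 -0.07 0.14" --pt "0.045 -0.11 0.14" --pt "0.06 -0.15 0.14" --pt "0.075 -0.19 0.14" --pt "0.09 -0.23 0.14" --turn '[0,0,0,0,0,0,0,0,0,0,0,0]' --jaw '[0,0,0,0,0,0,0,0,0,0,0,0]'

```text
t: 7.2
eef_pos: [0.6744, -0.2361, 0.2589]
tcp_rot: [0.987, -0.159, 0.0, 0.0]
ft_force: [0.6, 0.8, 0.2]
width: 0.0294
gripper_force: 41.7
```

Call:
play_rows --pt "0.004 -0.022 0" --pt "0.004 -0.022 -0.04" --pt "0.004 -0.022 -0.08" --pt "0.004 -0.022 -0.12" --pt "0.004 -0.022 -0.16" --pt "0.004 -0.022 -0.19" --pt "0.004 -0.022 -0.205" --pt "0.004 -0.022 -0.205" --pt "0.004 -0.022 -0.205" --pt "0.004 -0.022 -0.205" --pt "0.004 -0.022 -0.17" --pt "0.004 -0.022 -0.13" --turn '[0,0,0,0,0,0,0,0,0,0,0,0]' --jaw '[0,0,0,0,0,0,0,0.6,0.6,0.6,0.6,0.6]'

```text
t: 8.2
eef_pos: [0.6775, -0.2557, 0.1292]
tcp_rot: [0.987, -0.159, -0.001, -0.0]
ft_force: [0.8, 0.1, -0.1]
width: 0.0514
gripper_force: 0.0
```

Call:
play_rows --pt "0 0 0.05" --pt "0 0 0.1" --pt "-0.04 0 0.17" --pt "-0.08 0 0.17" --pt "-0.12 0 0.2" --pt "-0.16 0 0.2" --pt "-0.2 0 0.2" --pt "-0.24 0 0.2" --pt "-0.28 0 0.2" --pt "-0.3 0 0.2" --pt "-0.3 0 0.2" --pt "-0.3 0 0.2" --turn '[0,0,0,0,0,0,0,0,0,0,0,0]' --jaw '[0.6,0.6,0.6,0.6,0.6,0.6,0.6,0.6,0.6,0.6,0.6,0.6]'

```text
t: 9.2
eef_pos: [0.3756, -0.2567, 0.3312]
tcp_rot: [0.987, -0.16, 0.002, 0.001]
ft_force: [0.8, 0.8, 1.0]
width: 0.051
gripper_force: 0.0
```

```bash
python3 - <<'E'
from h import *
import pickle
c=cam('wrist');save('w3',c['image']);pickle.dump(c,open('w3.pkl','wb'))
P=pts(c)
for n,b in dict(u1=(.36,.52,-.16,-.08,.022,.036),u2=(.36,.52,-.26,-.18,.022,.036),u3=(.36,.52,-.39,-.29,.022,.036),tub=(.5,.8,-.42,-.12,.062,.08),intub=(.56,.73,-.34,-.2,.01,.06)).items():
    Q=sel(P,*b)
    if len(Q)>4: print(n,*rect(Q),np.round(Q.mean(0)*1000,1))
o=readout.get_obs();print(o['eef_pos'],o['ft_force'],o['qpos'])
E
```

```text
u1 [ 444.7 -123. ] [31.3 45.3] 86.5 532 29.9 [ 447.8 -124.4   29.5]
u2 [ 452.  -213.3] [40.  30.6] 17.3 550 29.9 [ 452.3 -213.7   29.6]
u3 [ 442.5 -335.9] [39.8 31. ] 12.8 592 29.6 [ 442.8 -335.4   29.4]
tub [ 584.5 -249.7] [ 57.6 108.5] 8.9 778 69.5 [ 567.5 -231.1   68.8]
intub [ 567.8 -265.4] [140.9  38.2] 78.7 678 36.0 [ 569.3 -272.6   35.5]
[ 0.37752314 -0.25647446  0.330924  ] [0.04122297 0.34731801 1.11356243] [ 0.63297335  0.14577374 -0.18843984  1.88199114  0.03140913  1.11175315
 -1.45886854]
```

View pics/w3.png

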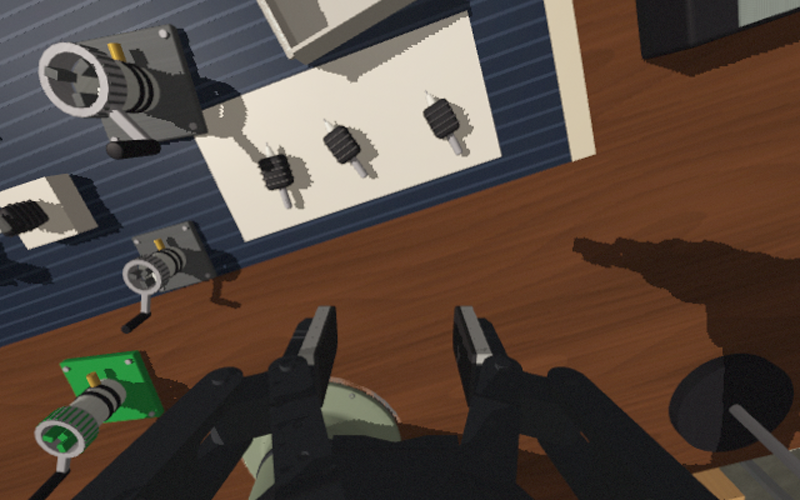

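The chuck is now empty, with its jaws open at (72,80). The three used grips lie on the towel at (277,173), (342,145) and (441,118). Their rubber tops are at 30 mm, as expected. I fetch used_1.

Call:
play_rows --pt "0.02 0.035 0" --pt "0.04 0.07 0" --pt "0.055 0.105 -0.01" --pt "0.067 0.132 -0.04" --pt "0.067 0.132 -0.08" --pt "0.067 0.132 -0.12" --pt "0.067 0.132 -0.16" --pt "0.067 0.132 -0.2" --pt "0.067 0.132 -0.22" --pt "0.067 0.132 -0.24" --pt "0.067 0.132 -0.24" --pt "0.067 0.132 -0.24" --turn '[5,10,15,15,15,15,15,15,15,15,15,15]' --jaw '[0.65,0.65,0.65,0.65,0.65,0.65,0.65,0.65,0.65,0.65,0.65,0.65]'

```text
t: 10.25
eef_pos: [0.446, -0.1235, 0.0886]
tcp_rot: [1.0, -0.028, -0.0, -0.0]
ft_force: [0.6, 0.3, 0.2]
width: 0.0553
gripper_force: 0.0
```

Call:
play_rows --pt "0 0 -0.03" --pt "0 0 -0.06" --pt "0 0 -0.075" --pt "0 0 -0.085" --pt "0 0 -0.085" --pt "0 0 -0.085" --pt "0 0 -0.085" --pt "0 0 -0.085" --pt "0 0 -0.085" --pt "0 0 -0.085" --pt "0 0 -0.06" --pt "0 0 -0.03" --turn '[0,0,0,0,0,0,0,0,0,0,0,0]' --jaw '[0.65,0.65,0.65,0.65,0.65,0,0,0,0,0,0,0]'

```text
t: 11.25
eef_pos: [0.4445, -0.1238, 0.0589]
tcp_rot: [1.0, -0.029, -0.001, -0.0]
ft_force: [0.4, -0.3, -0.9]
width: 0.0298
gripper_force: 40.2
```

Call:
play_rows --pt "0 0 0.04" --pt "0 0 0.08" --pt "0.02 -0.015 0.11" --pt "0.05 -0.035 0.12" --pt "0.08 -0.06 0.12" --pt "0.11 -0.085 0.12" --pt "0.14 -0.107 0.12" --pt "0.1675 -0.127 0.12" --pt "0.1675 -0.127 0.12" --pt "0.1675 -0.127 0.09" --pt "0.1675 -0.127 0.05" --pt "0.1675 -0.127 0.02" --turn '[0,0,0,0,0,0,0,0,0,0,0,0]' --jaw '[0,0,0,0,0,0,0,0,0,0,0,0]'

```text
t: 12.25
eef_pos: [0.6124, -0.2511, 0.0778]
tcp_rot: [1.0, -0.029, 0.0, -0.0]
ft_force: [-0.2, 0.8, -1.1]
width: 0.029
gripper_force: 40.2
```

Call:
play_rows --pt "0 0 -0.02" --pt "0 0 -0.03" --pt "0 0 -0.03" --pt "0 0 -0.03" --pt "0 0 -0.03" --pt "0 0 -0.03" --pt "0 0 0.01" --pt "0 0 0.05" --pt "0 0 0.09" --pt "-0.03 0.01 0.12" --pt "-0.07 0.02 0.12" --pt "-0.11 0.03 0.12" --turn '[0,0,0,0,0,0,0,0,0,5,10,15]' --jaw '[0,0,0,0.55,0.55,0.55,0.55,0.55,0.65,0.65,0.65,0.65]'

```text
t: 13.25
eef_pos: [0.5031, -0.2208, 0.201]
tcp_rot: [0.995, 0.104, 0.002, 0.001]
ft_force: [0.4, -0.5, 0.2]
width: 0.0554
gripper_force: 0.0
```

```bash
python3 - <<'E'
from h import *
import pickle
c=cam('top')
save('t2',c['image'][100:255,300:480],4)
P=pts(c)
for n,b in dict(u2=(.36,.52,-.26,-.18,.022,.036),u3=(.36,.52,-.39,-.29,.022,.036),tub=(.5,.8,-.42,-.12,.062,.08),intub=(.56,.73,-.34,-.2,.008,.06)).items():
    Q=sel(P,*b)
    if len(Q)>4: print(n,*rect(Q),np.round(Q.mean(0)*1000,1))
o=readout.get_obs();print(o['eef_pos'],o['ft_force'],o['qpos'])
E
```

```text
u2 [ 441.2 -216.7] [61.  28.9] 16.1 136 29.0 [ 449.8 -213.6   29. ]
tub [ 645.7 -264.6] [174.8 158.3] 9.7 455 69.3 [ 666.9 -244.7   69.1]
intub [ 647.6 -264.3] [158.8 144.7] 6.8 501 30.9 [ 666.5 -266.1   30.6]
[ 0.4930781  -0.21898987  0.19866719] [-2.58255804 -1.09840648  0.91944117] [ 0.58941843  0.44903878 -0.37870054  1.84182578  0.21031699  0.89519381
 -1.24307163]
```

View pics/t2.png

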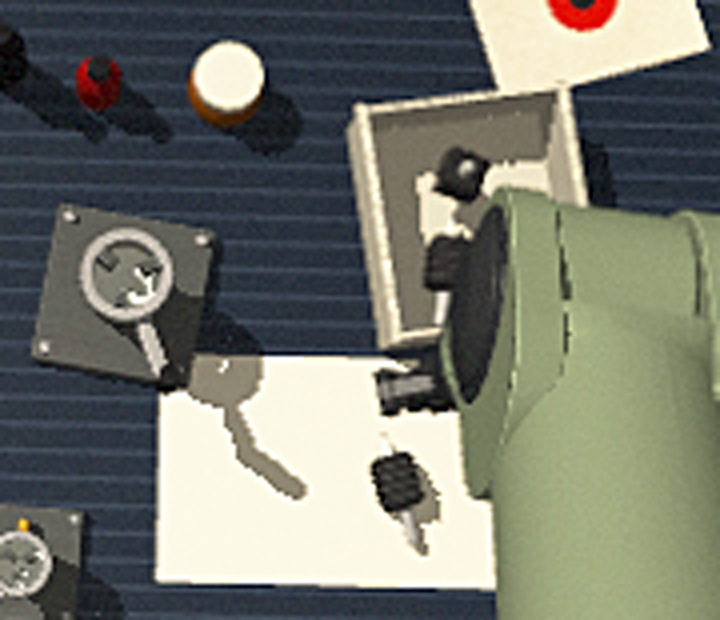

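The tub holds used_0 (standing, crop (462,172)) and used_1 (lying, crop (445,262)). The jar and bottles are untouched. I fetch used_2.

Call:
play_rows --pt "-0.03 0.004 -0.02" --pt "-0.05 0.0065 -0.05" --pt "-0.05 0.0065 -0.09" --pt "-0.05 0.0065 -0.13" --pt "-0.05 0.0065 -0.16" --pt "-0.05 0.0065 -0.18" --pt "-0.05 0.0065 -0.193" --pt "-0.05 0.0065 -0.193" --pt "-0.05 0.0065 -0.193" --pt "-0.05 0.0065 -0.193" --pt "-0.05 0.0065 -0.193" --pt "-0.05 0.0065 -0.193" --turn '[5,5,5,5,5,5,5,5,5,5,5,5]' --jaw '[0.65,0.65,0.65,0.65,0.65,0.65,0.65,0.65,0,0,0,0]'

```text
t: 14.3
eef_pos: [0.454, -0.215, 0.0068]
tcp_rot: [0.989, 0.145, 0.001, 0.001]
ft_force: [-0.8, 1.1, 10.2]
width: 0.0294
gripper_force: 40.8
```

Call:
play_rows --pt "0 0 0.0" --pt "0 0 0.04" --pt "0 0 0.08" --pt "0 0 0.12" --pt "0.02 -0.015 0.15" --pt "0.05 -0.03 0.16" --pt "0.08 -0.045 0.16" --pt "0.11 -0.06 0.16" --pt "0.14 -0.07 0.16" --pt "0.165 -0.08 0.16" --pt "0.165 -0.08 0.16" --pt "0.165 -0.08 0.15" --turn '[0,0,0,0,0,0,0,0,0,0,0,0]' --jaw '[0,0,0,0,0,0,0,0,0,0,0,0]'

```text
t: 15.3
eef_pos: [0.6196, -0.295, 0.1571]
tcp_rot: [0.989, 0.145, 0.002, 0.001]
ft_force: [-0.3, 1.6, -0.7]
width: 0.0292
gripper_force: 40.1
```

Call:
play_rows --pt "0 0.003 -0.04" --pt "0 0.003 -0.08" --pt "0 0.003 -0.1" --pt "0 0.003 -0.1" --pt "0 0.003 -0.1" --pt "0 0.003 -0.1" --pt "0 0.003 -0.06" --pt "0 0.003 -0.02" --pt "0 0.003 0.02" --pt "-0.03 0.003 0.04" --pt "-0.07 -0.02 0.04" --pt "-0.11 -0.04 0.04" --turn '[0,0,0,0,0,0,0,0,0,0,0,-4]' --jaw '[0,0,0,0.47,0.47,0.47,0.47,0.47,0.65,0.65,0.65,0.65]'

```text
t: 16.3
eef_pos: [0.5149, -0.3312, 0.1989]
tcp_rot: [0.994, 0.112, 0.002, 0.002]
ft_force: [-0.3, -1.9, -0.8]
width: 0.0557
gripper_force: 0.0
```

Call:
play_rows --pt "-0.03 0.0 0" --pt "-0.06 0 0.03" --pt "-0.1 0 0.06" --pt "-0.13 0 0.1" --pt "-0.14 0 0.12" --pt "-0.14 0 0.12" --pt "-0.14 0 0.12" --pt "-0.14 0 0.12" --pt "-0.14 0 0.12" --turn '[0,0,0,0,0,0,0,0,0]' --jaw '[0.65,0.65,0.65,0.65,0.65,0.65,0.65,0.65,0.65]'

```text
t: 17.05
eef_pos: [0.375, -0.3309, 0.3152]
tcp_rot: [0.994, 0.111, -0.0, 0.0]
ft_force: [-0.4, 0.3, -0.7]
width: 0.0556
gripper_force: 0.0
```

```bash
python3 - <<'E'
from h import *
c=cam('wrist');save('w4',c['image'])
P=pts(c)
for n,b in dict(u3=(.36,.52,-.42,-.26,.022,.036),tub=(.5,.8,-.42,-.12,.062,.08)).items():
    Q=sel(P,*b)
    if len(Q)>4: print(n,*rect(Q),np.round(Q.mean(0)*1000,1))
o=readout.get_obs();print(o['eef_pos'],o['tcp_rot'],o['ft_force'],o['qpos'])
E
```

```text
u3 [ 442.4 -336.1] [38.7 30.1] 13.0 594 29.7 [ 442.8 -335.7   29.5]
tub [ 570.7 -325.4] [ 5.3 58.5] 5.8 138 67.5 [ 571.3 -335.6   67.1]
[ 0.37512452 -0.33079246  0.31486973] [ 9.93807649e-01  1.11113517e-01 -2.01635489e-04 -3.20752586e-04] [-1.07181384  0.45169648  0.45793393] [ 0.93307744  0.25523453 -0.40242357  1.79667106  0.11019209  1.11243209
 -0.85471128]
```

View pics/w4.png

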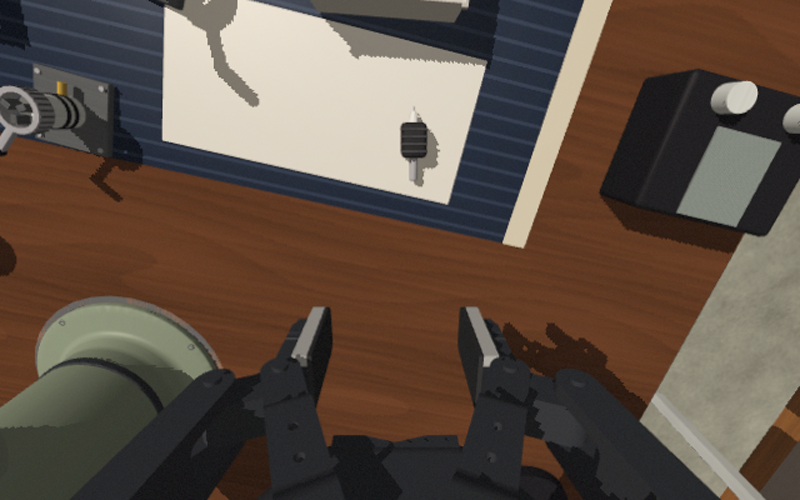

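Only used_3 remains on the towel, at (413,140).

Call:
play_rows --pt "0.03 -0.003 -0.02" --pt "0.0675 -0.0065 -0.04" --pt "0.0675 -0.0065 -0.08" --pt "0.0675 -0.0065 -0.12" --pt "0.0675 -0.0065 -0.16" --pt "0.0675 -0.0065 -0.2" --pt "0.0675 -0.0065 -0.24" --pt "0.0675 -0.0065 -0.27" --pt "0.0675 -0.0065 -0.295" --pt "0.0675 -0.0065 -0.308" --pt "0.0675 -0.0065 -0.308" --pt "0.0675 -0.0065 -0.308" --turn '[0,0,0,0,0,0,0,0,0,0,0,0]' --jaw '[0.65,0.65,0.65,0.65,0.65,0.65,0.65,0.65,0.65,0.65,0.65,0]'

```text
t: 18.1
eef_pos: [0.4426, -0.3373, 0.0072]
tcp_rot: [0.994, 0.111, -0.0, -0.0]
ft_force: [0.3, -0.5, 0.5]
width: 0.0444
gripper_force: 0.0
```

Call:
play_rows --pt "0 0 0.0" --pt "0 0 0" --pt "0 0 0" --pt "0 0 0.04" --pt "0 0 0.08" --pt "0 0 0.12" --pt "0.03 0.01 0.15" --pt "0.07 0.025 0.16" --pt "0.11 0.04 0.16" --pt "0.15 0.05 0.16" --pt "0.19 0.055 0.16" --pt "0.225 0.055 0.16" --turn '[0,0,0,0,0,0,0,0,0,0,0,0]' --jaw '[0,0,0,0,0,0,0,0,0,0,0,0]'

```text
t: 19.1
eef_pos: [0.6698, -0.2808, 0.1688]
tcp_rot: [0.994, 0.111, 0.001, -0.0]
ft_force: [0.3, -0.2, -0.2]
width: 0.0291
gripper_force: 40.1
```

```bash
python3 - <<'E'
from h import *
c=cam('scene');P=pts(c)
Q=sel(P,.5,.8,-.42,-.12,.066,.076);print(rect(Q))
for z0,z1 in((.008,.03),(.03,.05),(.05,.066)):
  Q=sel(P,.58,.72,-.325,-.21,z0,z1);print(rect(Q))
save('s2',c['image'][200:400,180:380],3)
o=readout.get_obs();print(o['eef_pos'],o['width'],o['ft_force'])
E
```

```text
(array([ 645.8, -267.3]), array([177.5, 158.4]), 8.9, 977, np.float64(70.4))
(array([ 637.8, -259.4]), array([112.6, 107.4]), 7.8, 219, np.float64(19.3))
(array([ 636.9, -276.6]), array([ 71.9, 107.4]), 82.5, 542, np.float64(37.2))
(array([ 641. , -284.7]), array([125.1,  24.1]), 27.8, 80, np.float64(57.5))
[ 0.67556104 -0.27946242  0.1680002 ] 0.02934005163602713 [-3.18459102  5.62901755 -1.4275487 ]
```

View pics/s2.png

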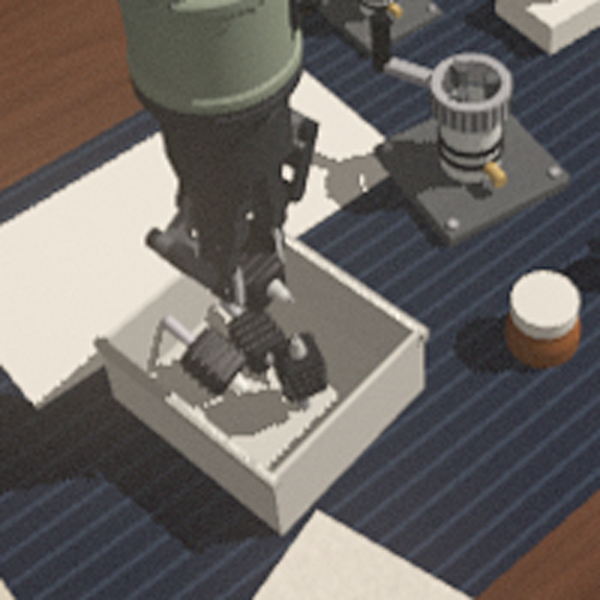

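The tub holds three grips: used_0 standing at (303,365), used_1 at (260,335) and used_2 at (215,362). The fourth is in the gripper. I release it over the free floor near (240,420).

Call:
play_rows --pt "0.018 -0.02 -0.02" --pt "0.018 -0.02 -0.05" --pt "0.018 -0.02 -0.08" --pt "0.018 -0.02 -0.083" --pt "0.018 -0.02 -0.083" --pt "0.018 -0.02 -0.083" --pt "0.018 -0.02 -0.083" --pt "0.018 -0.02 -0.083" --pt "0.018 -0.02 -0.04" --pt "0.018 -0.02 0.0" --pt "0.018 -0.02 0.04" --pt "0.018 -0.02 0.08" --turn '[0,0,0,0,0,0,0,0,0,0,0,0]' --jaw '[0,0,0,0,0,0.45,0.45,0.45,0.45,0.45,0.45,0.45]'

```text
t: 20.15
eef_pos: [0.6853, -0.3027, 0.251]
tcp_rot: [0.994, 0.111, 0.001, 0.0]
ft_force: [0.2, -0.6, -0.5]
width: 0.0382
gripper_force: 0.0
```

Call:
play_rows --pt "-0.03 0.03 0" --pt "-0.06 0.06 0" --pt "-0.09 0.09 0" --pt "-0.12 0.12 0" --pt "-0.15 0.15 0" --pt "-0.18 0.18 0" --pt "-0.2 0.21 0" --pt "-0.22 0.25 0" --pt "-0.24 0.29 0" --pt "-0.26 0.33 0" --pt "-0.27 0.37 0" --pt "-0.27 0.41 0" --turn '[0,0,0,0,0,0,0,0,0,0,0,0]' --jaw '[0.6,0.6,0.6,0.6,0.6,0.6,0.6,0.6,0.6,0.6,0.6,0.6]'

```text
t: 21.15
eef_pos: [0.414, 0.1017, 0.2487]
tcp_rot: [0.994, 0.11, 0.001, 0.001]
ft_force: [3.1, -0.3, 0.4]
width: 0.0513
gripper_force: 0.0
```

```bash
python3 - <<'E'
from h import *
c=cam('top');P=pts(c);s=cam('scene')
Q=sel(P,.5,.8,-.42,-.12,.066,.076);print(rect(Q))
a=c['image'][110:200,370:470];b=s['image'][220:370,200:350]
im=np.hstack([cv2.resize(a,(400,360)),cv2.resize(b,(360,360))]);save('t3',im,1)
w=cam('wrist');P=pts(w)
for n,b in dict(rack=(.4,.56,.1,.25,.030,.037),fr=(.4,.56,.1,.25,.068,.077),frall=(.4,.56,.1,.25,.045,.077),frtip=(.4,.56,.1,.25,.082,.12)).items():
    Q=sel(P,*b)
    if len(Q)>4: print(n,*rect(Q),np.round(Q.mean(0)*1000,1))
o=readout.get_obs();print(o['eef_pos'],o['tcp_rot'],o['qpos'])
E
```

```text
(array([ 645.2, -264.2]), array([174.9, 158.6]), 9.3, 501, np.float64(69.9))
rack [496.7 179.4] [75.6 75.3] 87.8 3479 34.0 [498.2 178.4  33.9]
fr [496.7 178.8] [30.2 29.8] 8.1 675 73.3 [496.8 177.9  72.9]
frall [496.8 178.9] [31.3 31.1] 9.2 800 72.9 [497.1 176.8  71.3]
frtip [497.  179.1] [19.7  7.3] 9.4 171 86.5 [496.9 178.7  87.8]
[0.41560814 0.10349643 0.24857603] [ 9.93555691e-01  1.13336785e-01  1.35977649e-03 -1.17419938e-04] [ 0.13156963  0.2224071  -0.59412922  2.04535607  0.15737136  0.91434682
 -1.89089531]
```

View pics/t3.png

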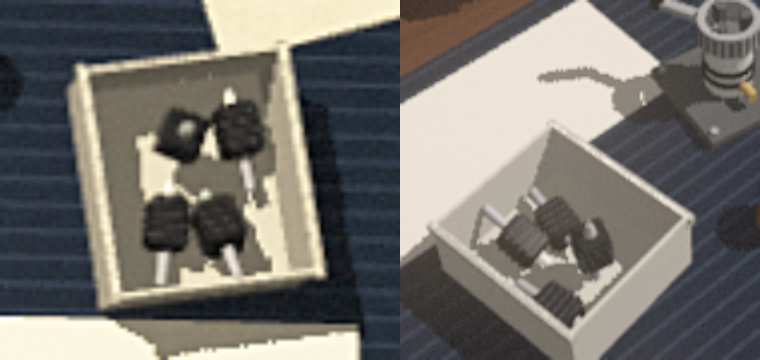

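All four used grips lie in the tub: two at the back and two at the front in the left panel. The tub has not moved. The fresh grip measures centre (0.4965, 0.177), yaw 8.5° and rubber top 73 mm. I go above it first.

Call:
play_rows --pt "0.03 0.03 0" --pt "0.06 0.06 0" --pt "0.081 0.0735 -0.02" --pt "0.081 0.0735 -0.06" --pt "0.081 0.0735 -0.1" --pt "0.081 0.0735 -0.1" --pt "0.081 0.0735 -0.1" --pt "0.081 0.0735 -0.1" --pt "0.081 0.0735 -0.1" --turn '[-4,-4,-4,-4,-4,-4,-4,-4,-4]' --jaw '[0.65,0.65,0.65,0.65,0.65,0.65,0.65,0.65,0.65]'

```text
t: 22.05
eef_pos: [0.4981, 0.1741, 0.15]
tcp_rot: [0.997, 0.076, 0.002, -0.0]
ft_force: [-0.3, -0.2, 0.5]
width: 0.0556
gripper_force: 0.0
```

Call:
play_rows --pt "-0.0015 0.003 -0.02" --pt "-0.0015 0.003 -0.05" --pt "-0.0015 0.003 -0.08" --pt "-0.0015 0.003 -0.1" --pt "-0.0015 0.003 -0.108" --pt "-0.0015 0.003 -0.108" --pt "-0.0015 0.003 -0.108" --pt "-0.0015 0.003 -0.108" --pt "-0.0015 0.003 -0.108" --pt "-0.0015 0.003 -0.108" --pt "-0.0015 0.003 -0.108" --pt "-0.0015 0.003 -0.108" --turn '[0,0,0,0,0,0,0,0,0,0,0,0]' --jaw '[0.65,0.65,0.65,0.65,0.65,0.65,0,0,0,0,0,0]'

```text
t: 23.05
eef_pos: [0.4963, 0.1774, 0.0412]
tcp_rot: [0.997, 0.076, 0.001, -0.0]
ft_force: [-1.9, -0.3, 9.2]
width: 0.0293
gripper_force: 38.8
```

```bash
python3 - <<'E'
from h import *
o=readout.get_obs();print(o['eef_pos'],o['tcp_rot'],o['width'],o['ft_force'],o['qpos'])
c=cam('wrist');P=pts(c)
for n,b in dict(frtip=(.4,.56,.1,.25,.082,.12)).items():
    Q=sel(P,*b)
    if len(Q)>4: print(n,*rect(Q),np.round(Q.mean(0)*1000,1))
E
```

```text
[0.49633985 0.17744291 0.04120578] [ 9.97124098e-01  7.57726194e-02  1.40209185e-03 -2.77847801e-04] 0.029348955691200707 [-1.85074486 -0.31589845  9.20494719] [-0.15203547  0.68467233 -0.41506897  1.9748996   0.48742248  0.57727566
 -2.3173619 ]
frtip [499.  178.4] [ 31.7 120.2] 8.8 20882 105.7 [503.4 179.5 104.8]
```

Call:
play_rows --pt "0 0 0.03" --pt "0 0 0.07" --pt "0 0 0.11" --pt "0 0 0.15" --pt "0.01 -0.02 0.165" --pt "0.03 -0.05 0.165" --pt "0.05 -0.085 0.165" --pt "0.065 -0.12 0.165" --pt "0.08 -0.155 0.165" --pt "0.09 -0.1885 0.165" --pt "0.09 -0.1885 0.165" --pt "0.09 -0.1885 0.165" --turn '[0,0,0,0,0,0,0,0,0,0,0,0]' --jaw '[0,0,0,0,0,0,0,0,0,0,0,0]'

```text
t: 24.1
eef_pos: [0.5856, -0.0137, 0.2054]
tcp_rot: [0.997, 0.074, 0.001, 0.0]
ft_force: [-0.4, 0.6, -0.3]
width: 0.0292
gripper_force: 40.3
```

```bash
python3 - <<'E'
from h import *
o=readout.get_obs();print(o['eef_pos'],o['tcp_rot'],o['width'],o['ft_force'],o['qpos'][6])
for n in('top','scene'):
  P=pts(cam(n))
  for z in((.235,.255),(.19,.235)):
    Q=sel(P,.565,.61,-.035,.015,*z); print(n,len(Q),Q.mean(0) if len(Q) else '')
  Q=sel(P,.5,.64,-.08,.08,.103,.109);print(rect(Q))
E
```

```text
[ 0.58562697 -0.01367719  0.20541148] [9.97252683e-01 7.40718629e-02 6.28350959e-04 2.23996470e-04] 0.029153104952778012 [-0.40295625  0.60708223 -0.31597582] -1.7630960969500655
top 0 
top 0 
(array([0., 0.]), array([0., 0.]), 0.0, 0, np.float64(nan))
scene 138 [ 0.59132857 -0.0076234   0.24396156]
scene 155 [ 0.59817716 -0.01806023  0.21929024]
(array([564.4, -14.9]), array([111.4,  65.3]), 4.0, 245, np.float64(106.1))
  return _methods._mean(a, axis=axis, dtype=dtype,
  ret = ret.dtype.type(ret / rcount)
```

Call:
play_rows --pt "0.001 0.0027 0" --pt "0.001 0.0027 -0.03" --pt "0.001 0.0027 -0.05" --pt "0.001 0.0027 -0.055" --pt "0.001 0.0027 -0.06" --pt "0.001 0.0027 -0.065" --pt "0.001 0.0027 -0.07" --pt "0.001 0.0027 -0.075" --pt "0.001 0.0027 -0.08" --pt "0.001 0.0027 -0.083" --pt "0.001 0.0027 -0.086" --pt "0.001 0.0027 -0.086" --turn '[0,0,0,0,0,0,0,0,0,0,0,0]' --jaw '[0,0,0,0,0,0,0,0,0,0,0,0]'

```text
t: 25.2
eef_pos: [0.586, -0.0087, 0.1178]
tcp_rot: [0.997, 0.076, -0.0, -0.0]
ft_force: [-1.1, -0.7, -1.5]
width: 0.0295
gripper_force: 40.3
```

Call:
play_rows --pt "0 -0.0025 0" --pt "0 -0.0025 -0.001" --pt "0 -0.0025 -0.002" --pt "0 -0.0025 -0.002" --pt "0 -0.0025 -0.002" --turn '[0,0,0,0,0]' --jaw '[0,0,0,0,0]'

```text
t: 25.62
eef_pos: [0.5865, -0.0116, 0.1172]
tcp_rot: [0.997, 0.076, 0.0, 0.0]
ft_force: [-4.1, -2.4, 12.5]
width: 0.0294
gripper_force: 42.1
```

Call:
play_rows --pt "0 0 0.001" --pt "0 0 0.001" --pt "0 0 0.001" --pt "0 0 0.001" --pt "0 0 0.03" --pt "0 0 0.07" --pt "0 0 0.11" --pt "0 0 0.15" --pt "-0.04 -0.015 0.18" --pt "-0.074 -0.03 0.18" --pt "-0.074 -0.03 0.18" --pt "-0.074 -0.03 0.18" --turn '[0,0,0,0,0,0,0,0,-7,-14,-15,-15]' --jaw '[0.6,0.6,0.6,0.6,0.6,0.6,0.6,0.6,0.5,0.5,0.5,0.5]'

```text
t: 26.62
eef_pos: [0.5108, -0.0424, 0.2974]
tcp_rot: [0.998, -0.057, 0.001, 0.001]
ft_force: [-0.3, 1.2, 0.2]
width: 0.0431
gripper_force: 0.0
```

```bash
python3 - <<'E'
from h import *
c=cam('wrist');P=pts(c);save('w5',c['image'][0:260,150:560],1.9)
for n,b in dict(post=(.48,.55,-.08,0,.138,.152),rub=(.55,.66,-.06,.04,.143,.154),tip=(.54,.66,-.06,.04,.157,.18),sleeve=(.55,.68,-.08,.08,.103,.109)).items():
    Q=sel(P,*b)
    if len(Q)>4: print(n,*rect(Q),np.round(Q.mean(0)*1000,1))
o=readout.get_obs();print(o['eef_pos'],o['tcp_rot'],o['qpos'])
E
```

```text
post [513.2 -38.8] [14.9 14.5] 82.8 177 144.8 [513.8 -38.9 144.4]
rub [587.1 -10. ] [30.8 31.1] 8.6 797 149.2 [587.5 -11.2 148.7]
tip [587. -10.] [19.9  7.2] 8.9 186 162.5 [587.1 -10.5 163.7]
sleeve [587.  -9.] [64.6 64.8] 77.5 1215 105.9 [588.1  -9.8 105.9]
[ 0.5119231  -0.04166382  0.29690576] [ 9.98479197e-01 -5.51252338e-02  5.97742068e-04  3.79361424e-04] [ 0.35895999  0.30511594 -0.49616983  1.78913165  0.16336338  1.0867465
 -1.87517965]
```

View pics/w5.png

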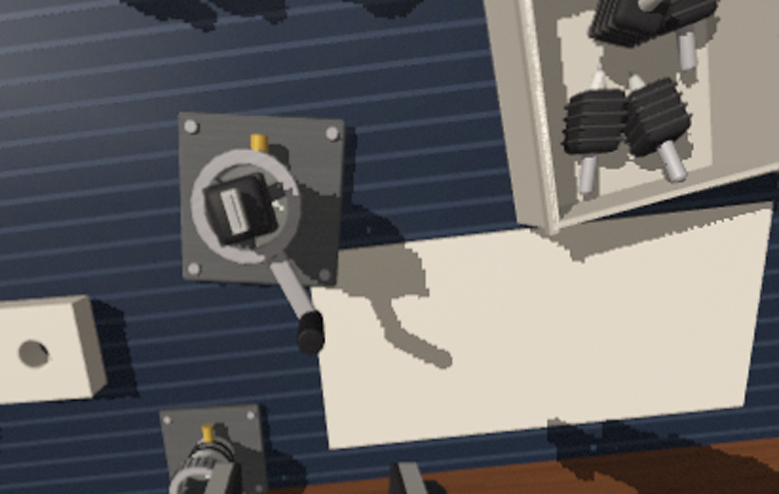

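The fresh grip stands upright in the open chuck at (240,210), its top at 149 mm and its axis within 1 mm of the sleeve's. I grip the post.

Call:
play_rows --pt "0.0005 0.0006 -0.04" --pt "0.0005 0.0006 -0.08" --pt "0.0005 0.0006 -0.12" --pt "0.0005 0.0006 -0.15" --pt "0.0005 0.0006 -0.17" --pt "0.0005 0.0006 -0.182" --pt "0.0005 0.0006 -0.182" --pt "0.0005 0.0006 -0.182" --pt "0.0005 0.0006 -0.182" --pt "0.0005 0.0006 -0.182" --pt "0.0005 0.0006 -0.182" --pt "0.0005 0.0006 -0.182" --turn '[0,0,0,0,0,0,0,0,0,0,0,0]' --jaw '[0.5,0.5,0.5,0.5,0.5,0.5,0.5,0,0,0,0,0]' --newtons 40

```text
t: 27.67
eef_pos: [0.5134, -0.0404, 0.115]
tcp_rot: [0.998, -0.055, 0.001, -0.0]
ft_force: [1.4, 1.9, 2.6]
width: 0.0151
gripper_force: 39.3
```

```bash
python3 - <<'E'
from h import *
o=readout.get_obs();p=o['eef_pos'];print(p,o['width'],o['ft_force'])
C=np.array([.5863,-.011]);d=p[:2]-C;print(np.degrees(np.arctan2(d[1],d[0]))%360,np.hypot(*d))
for a in [198,193,188,183,178,173,168,163,160,158,155,152,149,146,143,140,138,136]:
    q=C+.080*np.array([np.cos(np.radians(a)),np.sin(np.radians(a))]);print(a,np.round((q-p[:2])*1000,1))
E
```

```text
[ 0.51339197 -0.04035284  0.11503255] 0.015054764722780629 [1.36503716 1.93133822 2.63147071]
201.9297639590501 0.07859497783222245
198 [-3.2  4.6]
193 [-5.  11.4]
188 [-6.3 18.2]
183 [-7.  25.2]
178 [-7.  32.1]
173 [-6.5 39.1]
168 [-5.3 46. ]
163 [-3.6 52.7]
160 [-2.3 56.7]
158 [-1.3 59.3]
155 [ 0.4 63.2]
152 [ 2.3 66.9]
149 [ 4.3 70.6]
146 [ 6.6 74.1]
143 [ 9.  77.5]
140 [11.6 80.8]
138 [13.5 82.9]
136 [15.4 84.9]
```

Call:
play_rows --pt "-0.002 0.0045 0" --pt "-0.004 0.0115 0" --pt "-0.0055 0.018 0" --pt "-0.0062 0.025 0" --pt "-0.0062 0.032 0" --pt "-0.0055 0.039 0" --pt "-0.0045 0.046 0" --pt "-0.003 0.0527 0" --pt "-0.0015 0.0567 0" --pt "-0.0005 0.059 0" --pt "-0.0005 0.059 0" --turn '[0,0,0,0,0,0,0,0,0,0,0]' --jaw '[0,0,0,0,0,0,0,0,0,0,0]'

```text
t: 28.58
eef_pos: [0.5114, 0.0185, 0.1145]
tcp_rot: [0.998, -0.055, -0.001, 0.0]
ft_force: [-5.7, -0.4, 4.9]
width: 0.015
gripper_force: 40.6
```

Call:
play_rows --pt "0.0005 0.0015 0" --pt "0.001 0.003 0" --pt "0.0015 0.004 0" --pt "0.0015 0.004 0" --pt "0.0015 0.004 0" --turn '[0,0,0,0,0]' --jaw '[0,0,0,0,0]'

```text
t: 29.0
eef_pos: [0.5126, 0.0215, 0.1145]
tcp_rot: [0.998, -0.055, -0.001, 0.001]
ft_force: [-7.5, -4.8, 6.4]
width: 0.0146
gripper_force: 40.7
```

Call:
play_rows --pt "0.001 0.002 0" --pt "0.002 0.004 0" --pt "0.003 0.006 0" --pt "0.004 0.008 0" --pt "0.004 0.008 0" --pt "0.004 0.008 0" --turn '[0,0,0,0,0,0]' --jaw '[0,0,0,0,0,0]'

```text
t: 29.5
eef_pos: [0.5172, 0.0296, 0.1145]
tcp_rot: [0.998, -0.055, -0.0, 0.001]
ft_force: [-2.2, -4.2, 1.4]
width: 0.0148
gripper_force: 40.2
```

Call:
play_rows --pt "0.0012 0.002 0" --pt "0.0025 0.004 0" --pt "0.004 0.006 0" --pt "0.004 0.006 0" --pt "0.004 0.006 0" --turn '[0,0,0,0,0]' --jaw '[0,0,0,0,0]'

```text
t: 29.92
eef_pos: [0.5211, 0.0355, 0.1144]
tcp_rot: [0.998, -0.055, -0.001, 0.001]
ft_force: [-3.1, -4.0, 1.3]
width: 0.0149
gripper_force: 40.4
```

Call:
play_rows --pt "0.0015 0.002 0" --pt "0.003 0.004 0" --pt "0.0045 0.006 0" --pt "0.0045 0.006 0" --pt "0.0045 0.006 0" --turn '[0,0,0,0,0]' --jaw '[0,0,0,0,0]'

```text
t: 30.33
eef_pos: [0.5256, 0.0411, 0.1143]
tcp_rot: [0.998, -0.055, -0.001, 0.001]
ft_force: [-3.3, -7.3, 0.6]
width: 0.0148
gripper_force: 40.4
```

```bash
python3 - <<'E'
from h import *
for n in('top','scene'):
  c=cam(n);P=pts(c)
  for nm,z in(('tip',(.157,.18)),('rub',(.143,.154))):
    Q=sel(P,.56,.62,-.05,.02,*z)
    if len(Q)>4: print(n,nm,rect(Q),Q.mean(0))
s=c;save('s3',s['image'][160:320,270:470],3.5)
o=readout.get_obs();print(o['eef_pos'],o['ft_force'],o['effort'])
E
```

```text
scene tip (array([587.8, -13.2]), array([ 9.2, 19.2]), 85.3, 38, np.float64(162.3)) [ 0.58763115 -0.01409614  0.16263867]
scene rub (array([587.1, -13.8]), array([31.2, 31.6]), 10.9, 106, np.float64(148.8)) [ 0.59163155 -0.01824979  0.14846273]
[0.52556819 0.04112814 0.11433841] [-3.32796897 -6.79175635  1.39451594] [ -3.71777549 -83.90519857  -9.72110599 -29.04363155  -0.76442488
  -1.86792735   0.17455625]
```

View pics/s3.png

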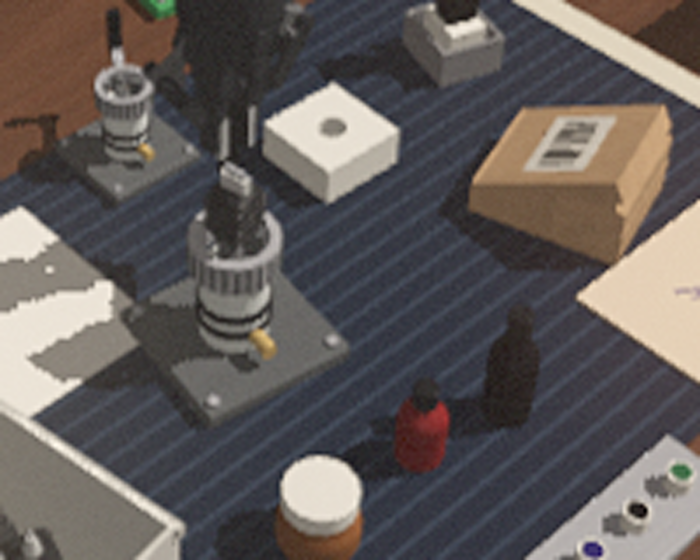

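Call:
play_rows --pt "0.0015 0.0017 0" --pt "0.003 0.0033 0" --pt "0.0045 0.005 0" --pt "0.0045 0.005 0" --pt "0.0045 0.005 0" --turn '[0,0,0,0,0]' --jaw '[0,0,0,0,0]'

```text
t: 30.85
eef_pos: [0.5294, 0.0459, 0.1142]
tcp_rot: [0.998, -0.056, -0.001, 0.001]
ft_force: [-7.9, -7.6, 5.8]
width: 0.015
gripper_force: 40.9
```

Call:
play_rows --pt "0.0017 0.0015 0" --pt "0.0035 0.003 0" --pt "0.005 0.0045 0" --pt "0.005 0.0045 0" --pt "0.005 0.0045 0" --turn '[0,0,0,0,0]' --jaw '[0,0,0,0,0]'

```text
t: 31.27
eef_pos: [0.5342, 0.0502, 0.1141]
tcp_rot: [0.998, -0.056, -0.002, 0.001]
ft_force: [-9.2, -8.4, 4.5]
width: 0.015
gripper_force: 41.0
```

Call:
play_rows --pt "0.0018 0.0014 0" --pt "0.0036 0.0028 0" --pt "0.0036 0.0028 0" --pt "0.0036 0.0028 0" --pt "0.0036 0.0028 0" --pt "0.0036 0.0028 0" --turn '[0,0,0,0,0,0]' --jaw '[0,0,0,0,0,0]'

```text
t: 31.77
eef_pos: [0.5379, 0.0529, 0.1141]
tcp_rot: [0.998, -0.056, -0.001, 0.001]
ft_force: [-8.4, -8.4, 5.2]
width: 0.0146
gripper_force: 40.9
```

Call:
play_rows --pt "0 0 0" --pt "0 0 0" --pt "0 0 0" --pt "0 0 0" --pt "0 0 0.04" --pt "0 0 0.08" --pt "0 0 0.12" --pt "0 0 0.16" --pt "-0.02 0 0.19" --pt "-0.02 0 0.19" --pt "-0.02 0 0.19" --turn '[0,0,0,0,0,0,0,0,0,0,0]' --jaw '[0.5,0.5,0.5,0.5,0.5,0.5,0.5,0.5,0.5,0.5,0.5]'

```text
t: 32.68
eef_pos: [0.5197, 0.0552, 0.3062]
tcp_rot: [0.998, -0.055, 0.002, -0.0]
ft_force: [0.5, 0.3, -1.2]
width: 0.0426
gripper_force: 0.0
```

```bash
python3 - <<'E'
from h import *
c=cam('wrist');P=pts(c)
for n,b in dict(post=(.48,.57,.02,.09,.138,.152),rub=(.56,.66,-.06,.04,.143,.154),tip=(.56,.66,-.06,.04,.157,.18),sleeve=(.55,.68,-.08,.08,.103,.109)).items():
    Q=sel(P,*b)
    if len(Q)>4:
        r=rect(Q);print(n,*r)
        if n=='post': d=r[0]-[587,-9.2];print(np.degrees(np.arctan2(d[1],d[0])),np.hypot(*d))
Q=sel(P,.56,.66,-.06,.04,.143,.154);m=Q.mean(0);n=np.linalg.svd(Q-m)[2][2];print('tilt',n)
o=readout.get_obs();print(o['eef_pos'],o['tcp_rot'],o['ft_force'],o['qpos'])
E
```

```text
post [522.2  37.2] [14.8 14.9] 40.5 172 144.7
144.3954660195669 79.69943538068507
rub [587.1  -8.9] [31.  31.1] 8.1 750 149.0
tip [587.2  -9.2] [20.1  7.4] 7.3 181 162.3
sleeve [586.8  -9.2] [65.2 64.9] 1.5 1092 105.8
tilt [0.01590656 0.02299037 0.99960914]
[0.51949315 0.05488771 0.30475046] [ 9.98497552e-01 -5.47902429e-02  8.16989887e-04 -2.88844086e-05] [-0.15505293  0.32061275 -0.58131852] [ 0.17687972  0.31395824 -0.5043587   1.75715278  0.16785309  1.11155971
 -2.0617295 ]
```

The post settled at 144° (sleeve about 1.0), and the grip's centre now coincides with the sleeve's and is level. So the jaws have taken hold and centred it. Now the reader.

Call:
play_rows --pt "-0.01 0.03 0" --pt "-0.02 0.06 0" --pt "-0.03 0.09 0" --pt "-0.05 0.12 0" --pt "-0.07 0.14 0" --pt "-0.09 0.16 0" --pt "-0.11 0.18 0" --pt "-0.11 0.2 0" --pt "-0.11 0.22 0" --pt "-0.11 0.22 0" --pt "-0.11 0.22 0" --pt "-0.11 0.22 0" --turn '[7,14,21,28,35,42,49,56,63,70,77,78]' --jaw '[0.7,0.7,0.7,0.7,0.7,0.7,0.7,0.7,0.7,0.7,0.7,0.7]' --newtons 20

```text
t: 33.73
eef_pos: [0.4091, 0.2751, 0.303]
tcp_rot: [0.808, 0.589, -0.001, -0.001]
ft_force: [0.0, 0.3, 0.2]
width: 0.0599
gripper_force: 0.0
```

```bash
python3 - <<'E'
from h import *
c=cam('wrist');P=pts(c)
for n,b in dict(cap=(.4,.54,.27,.42,.112,.125),hand=(.4,.54,.27,.42,.05,.1),crad=(.4,.54,.27,.42,.032,.038)).items():
    Q=sel(P,*b)
    if len(Q)>4: print(n,*rect(Q),Q.mean(0))
Q=sel(P,.61,.68,.24,.31,.04,.07)
if len(Q)>20: m=Q.mean(0);n=np.linalg.svd(Q-m)[2][2];print('labplane',m,n*np.sign(n[2]))
save('w6',c['image'])
o=readout.get_obs();print(o['eef_pos'],o['tcp_rot'],o['ft_force'],o['qpos'])
E
```

```text
cap [475.5 347.2] [29.6 26.2] 71.7 720 117.7 [0.47508693 0.34737623 0.11754017]
hand [462.3 350.8] [28.1  4.9] 74.5 83 91.1 [0.46248553 0.35092162 0.08388482]
crad [475.5 347. ] [58.4 66.2] 71.6 592 34.8 [0.4754089  0.34733309 0.03482302]
labplane [0.64891127 0.27756499 0.05506099] [-0.40773286 -0.12476958  0.90453661]
[0.4092324  0.27477342 0.3031915 ] [ 8.10144563e-01  5.86229225e-01 -8.31016006e-04 -6.26875229e-04] [ 0.02836724 -0.40443707  0.40573556] [-0.01281416  0.33265399 -0.88042148  1.81348163  0.28051758  1.128521
 -1.30645615]
```

View pics/w6.png

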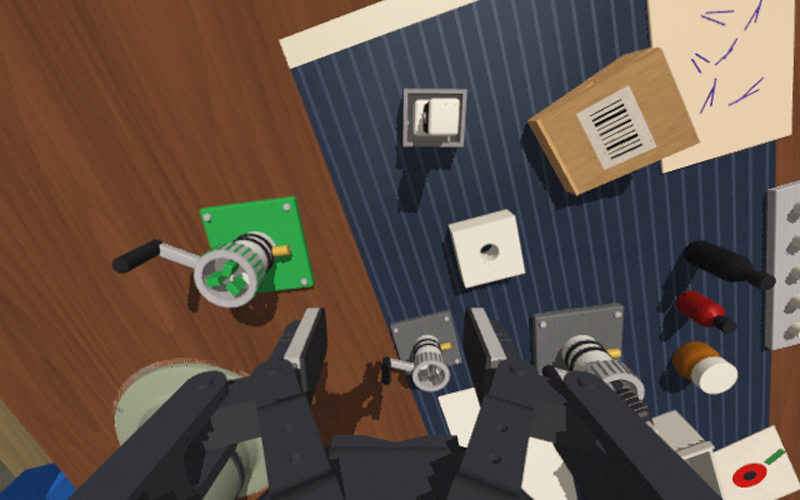

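The wrist view shows the reader upright in its cradle, cap at (443,115), and the label at (617,127). The calibrated heights (cap 118 mm, cradle 35 mm) match. I go down on the handle.

Call:
play_rows --pt "0.03 0.03 0" --pt "0.05 0.06 0" --pt "0.066 0.07 -0.02" --pt "0.066 0.07 -0.05" --pt "0.066 0.07 -0.09" --pt "0.066 0.07 -0.13" --pt "0.066 0.07 -0.17" --pt "0.066 0.07 -0.2" --pt "0.066 0.07 -0.225" --pt "0.066 0.07 -0.237" --pt "0.066 0.07 -0.237" --pt "0.066 0.07 -0.237" --turn '[0,0,0,0,0,0,0,0,0,0,0,0]' --jaw '[0.7,0.7,0.7,0.7,0.7,0.7,0.7,0.7,0.7,0.7,0.7,0.7]'

```text
t: 34.78
eef_pos: [0.4753, 0.345, 0.0676]
tcp_rot: [0.811, 0.585, -0.0, -0.0]
ft_force: [-0.4, 0.1, 0.9]
width: 0.0596
gripper_force: 0.0
```

Call:
play_rows --pt "0 0 0" --pt "0 0 0" --pt "0 0 0" --pt "0 0 0" --pt "0 0 0" --pt "0 0 0" --turn '[0,0,0,0,0,0]' --jaw '[0,0,0,0,0,0]'

```text
t: 35.28
eef_pos: [0.4759, 0.3451, 0.0685]
tcp_rot: [0.811, 0.586, 0.001, 0.0]
ft_force: [-0.7, -1.1, 8.5]
width: 0.0258
gripper_force: 28.1
```

Call:
play_rows --pt "-0.0015 -0.0045 0.001" --pt "-0.0025 -0.0075 0.001" --pt "-0.0035 -0.0105 0.0015" --pt "-0.0045 -0.0135 0.002" --pt "-0.0055 -0.0165 0.003" --pt "-0.0065 -0.0195 0.0035" --pt "-0.0075 -0.0225 0.004" --pt "-0.0085 -0.0255 0.004" --pt "-0.0095 -0.0285 0.004" --pt "-0.0095 -0.0285 0.004" --turn '[0,0,0,0,0,0,0,0,0,0]' --jaw '[0,0,0,0,0,0,0,0,0,0]'

```text
t: 36.12
eef_pos: [0.4659, 0.3162, 0.0716]
tcp_rot: [0.811, 0.586, 0.001, -0.0]
ft_force: [0.1, 3.8, 0.1]
width: 0.0256
gripper_force: 27.0
```

```bash
python3 - <<'E'
from h import *
o=readout.get_obs();print(o['eef_pos'],o['tcp_rot'],o['ft_force'],o['width'])
s=cam('scene');save('s4',s['image'][100:220,340:500],4.5)
P=pts(s)
for z0 in np.arange(.04,.13,.01):
    Q=sel(P,.42,.53,.26,.40,z0,z0+.01)
    if len(Q)>4: print(round(z0,3),len(Q),np.round(Q.mean(0)*1000,1))
E
```

```text
[0.46591997 0.31620087 0.0716023 ] [ 8.10582225e-01  5.85624572e-01  5.02769171e-04 -2.51537076e-04] [0.09214407 3.77326505 0.0844821 ] 0.025631076856841205
0.04 61 [482.  323.7  45. ]
0.05 49 [484.6 329.   54.6]
0.06 20 [480.1 324.3  64.2]
0.07 24 [471.6 313.9  75.6]
0.08 39 [475.7 308.2  85.3]
0.09 34 [475.8 302.8  95. ]
0.1 29 [476.7 300.  104.6]
0.11 60 [462.3 302.2 116.6]
0.12 67 [475.8 304.3 124.5]
```

View pics/s4.png

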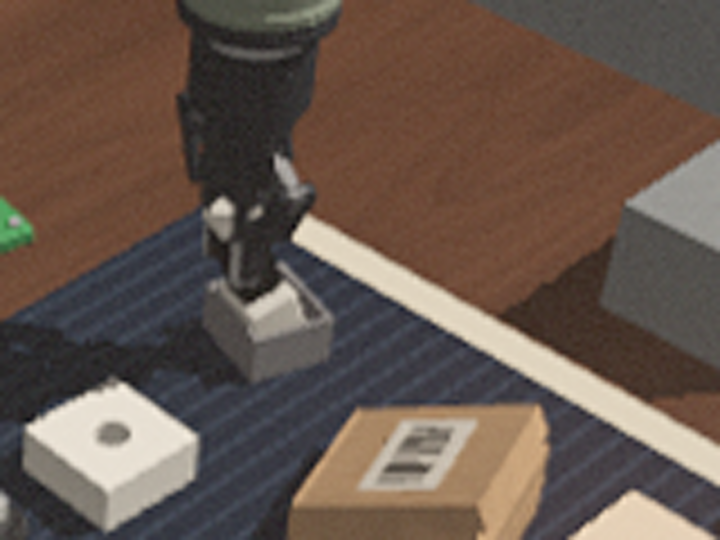

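The reader leans over the cradle edge about as planned, cap at crop (220,222). I grip harder, lift, turn it towards the label azimuth and measure the lean.

Call:
play_rows --pt "0 0 0" --pt "0 0 0" --pt "0 0.0 0.01" --pt "0 0.0 0.03" --pt "0 0.0 0.06" --pt "0 0.0 0.1" --pt "0 0.0 0.14" --pt "0.02 0 0.15" --pt "0.04 -0.01 0.15" --pt "0.06 -0.03 0.15" --pt "0.08 -0.045 0.15" --pt "0.1 -0.06 0.15" --turn '[0,0,0,0,0,0,0,-7,-14,-21,-28,-35]' --jaw '[0,0,0,0,0,0,0,0,0,0,0,0]' --newtons 80

```text
t: 37.17
eef_pos: [0.5663, 0.2548, 0.2219]
tcp_rot: [0.95, 0.312, -0.0, 0.0]
ft_force: [-0.2, 1.0, -1.9]
width: 0.025
gripper_force: 80.1
```

Call:
play_rows --pt "0 0 0" --pt "0 0 0" --pt "0 0 0" --pt "0 0 0" --turn '[-7,-14,-19,-19]' --jaw '[0,0,0,0]'

```text
t: 37.5
eef_pos: [0.5654, 0.256, 0.2217]
tcp_rot: [0.988, 0.152, -0.0, 0.0]
ft_force: [-0.2, 0.9, -1.8]
width: 0.0246
gripper_force: 80.1
```

```bash
python3 - <<'E'
from h import *
o=readout.get_obs();p=o['eef_pos'];print(p,o['tcp_rot'],o['ft_force'],o['width'],o['qpos'])
s=cam('scene');save('s5',s['image'][60:220,320:520],3.5)
T=R.from_quat(o['tcp_rot']).as_matrix();g=p-T[:,2]*.019
for n,c in(('scene',s),('top',cam('top')),('wrist',cam('wrist'))):
    W=cloud(c);im=c['image'].astype(int).min(2)
    L=(W-g)@T   # tool axes
    m=(np.abs(L[...,1])<.025)&(np.abs(L[...,0])<.09)&(L[...,2]>.02)&(L[...,2]<.11)
    Q=L[m]
    print(n,len(Q))
    for z in np.arange(.02,.11,.01):
        q=Q[(Q[:,2]>z)&(Q[:,2]<z+.01)]
        if len(q)>3: print('  z%.3f'%z,len(q),np.round(q[:,0].min()*1000,1),np.round(q[:,0].max()*1000,1),np.round(q[:,1].min()*1000,1),np.round(q[:,1].max()*1000,1))
E
```

```text
[0.56535709 0.25600372 0.22171712] [ 9.88418247e-01  1.51753601e-01 -4.18545440e-04  1.98420932e-04] [-0.22695555  0.85657616 -1.81832933] 0.024619519311552693 [-0.15506501  0.57294256 -0.54867735  1.60118216  0.32963768  1.06207919
 -2.06108864]
scene 354
  z0.020 47 -2.2 31.6 -7.7 18.8
  z0.030 86 1.6 38.7 -18.3 24.6
  z0.040 78 3.7 41.1 -17.1 25.0
  z0.050 68 6.2 45.2 -15.9 24.8
  z0.060 57 8.7 47.5 -16.1 25.0
  z0.070 18 11.3 46.0 -15.3 24.8
top 0
wrist 4316
  z0.020 576 24.7 33.2 -14.4 11.6
  z0.030 1435 19.9 39.7 -23.1 19.9
  z0.040 1158 4.9 43.2 -23.5 20.5
  z0.050 627 38.8 46.8 -23.3 20.4
  z0.060 464 42.9 49.4 -23.5 20.3
  z0.070 56 47.5 49.4 -21.7 19.5
```

View pics/s5.png

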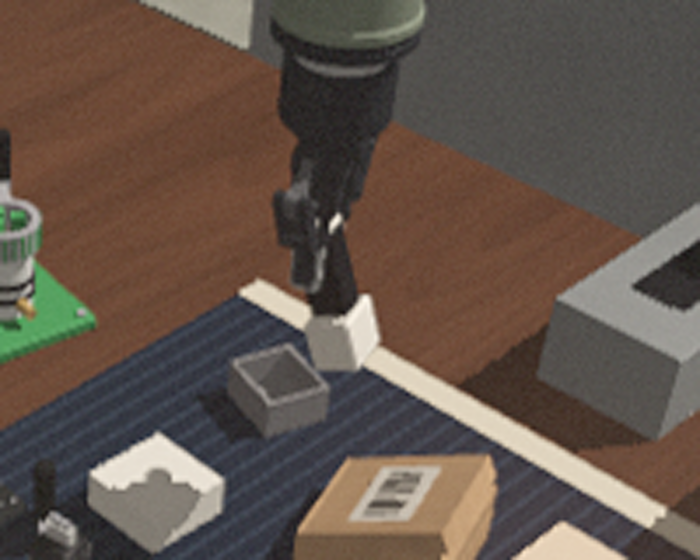

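The reader hangs tilted about 0.33 rad with its head forward (crop (340,335)). That is within 0.1 rad of the label's 0.43, so I move over the label and hold.

Call:
play_rows --pt "0.008 0.001 -0.008" --pt "0.016 0.002 -0.016" --pt "0.0226 0.0025 -0.024" --pt "0.0226 0.0025 -0.029" --pt "0.0226 0.0025 -0.029" --pt "0.0226 0.0025 -0.029" --turn '[0,0,0,0,0,0]' --jaw '[0,0,0,0,0,0]'

```text
t: 38.15
eef_pos: [0.5881, 0.2588, 0.1916]
tcp_rot: [0.988, 0.154, -0.001, 0.0]
ft_force: [-0.7, 0.1, -2.0]
width: 0.0251
gripper_force: 80.1
```

```bash
python3 - <<'E'
from h import *
o=readout.get_obs();p=o['eef_pos'];print(p,o['tcp_rot'])
T=R.from_quat(o['tcp_rot']).as_matrix();g=p-T[:,2]*.019
c=cam('wrist');W=cloud(c);L=(W-g)@T;im=c['image'].astype(int)
lab=np.array([.645,.2765,.055]);print('label in tool axes from grasp',(lab-g)@T)
# white head faces: points with bright colour in the box
m=(np.abs(L[...,1])<.03)&(L[...,0]>.0)&(L[...,0]<.09)&(L[...,2]>.025)&(L[...,2]<.1)&(im.min(2)>90)
Q=L[m];print(len(Q),Q.min(0),Q.max(0))
# front face: normals by ransac planes
rng=np.random.default_rng(0);rem=Q
for k in range(3):
    best=None
    for _ in range(300):
        a=rem[rng.choice(len(rem),3,replace=False)];n=np.cross(a[1]-a[0],a[2]-a[0]);l=np.linalg.norm(n)
        if l<1e-9: continue
        n/=l;i=np.abs((rem-a[0])@n)<.0012
        if best is None or i.sum()>best[0].sum(): best=(i,n)
    q=rem[best[0]];mm=q.mean(0);n=np.linalg.svd(q-mm)[2][2];print(len(q),np.round(mm*1000,1),np.round(n,3));rem=rem[~best[0]]
    if len(rem)<50: break
# label centre from scene and top bright paper
for nm in('scene','top'):
    d=cam(nm);V=cloud(d);i=d['image'].astype(int)
    mm=(np.abs(V[...,0]-.645)<.06)&(np.abs(V[...,1]-.276)<.06)&(V[...,2]>.03)&(V[...,2]<.085)&((i[...,0]-i[...,2])<35)
    print(nm,mm.sum(),V[mm].mean(0) if mm.sum() else 0, rect(V[mm]) if mm.sum()>5 else '')
E
```

```text
[0.5880844  0.25877057 0.19162278] [ 9.88048039e-01  1.54144974e-01 -6.32674507e-04  1.85865220e-05]
label in tool axes from grasp [0.05978292 0.00047152 0.15554773]
3552 [ 0.00495519 -0.02318029  0.02849223] [0.04928133 0.0210003  0.07214105]
2257 [42.2 -1.2 49.9] [-0.935  0.001  0.355]
1050 [25.5 -1.  39. ] [-0.344  0.003 -0.939]
117 [41.2 -1.1 53.1] [-0.923  0.004  0.385]
scene 249 [0.6469681  0.2759836  0.05609128] (array([646.2, 276.6]), array([44.6, 72.9]), 18.3, 249, np.float64(56.6))
top 0 0
```

The fit gives a tilt of 0.363 rad, a centring error of about 3 mm and a standoff of 81 mm, all well within limits. I hold it there.

Call:
play_rows --pt "0 0 0" --pt "0 0 0" --pt "0 0 0" --pt "0 0 0" --pt "0 0 0" --pt "0 0 0" --pt "0 0 0" --pt "0 0 0" --pt "0 0 0" --pt "0 0 0" --pt "0 0 0" --pt "0 0 0" --turn '[0,0,0,0,0,0,0,0,0,0,0,0]' --jaw '[0,0,0,0,0,0,0,0,0,0,0,0]'

```text
t: 39.3
eef_pos: [0.5884, 0.2587, 0.1923]
tcp_rot: [0.988, 0.154, -0.0, -0.0]
ft_force: [0.1, 1.0, -1.4]
width: 0.0252
gripper_force: 80.1
```

Call:
play_rows --pt "0 0 0" --pt "0 0 0" --pt "0 0 0" --pt "0 0 0" --pt "0 0 0" --pt "0 0 0" --pt "0 0 0" --pt "0 0 0" --pt "0 0 0" --pt "0 0 0" --pt "0 0 0" --pt "0 0 0" --turn '[0,0,0,0,0,0,0,0,0,0,0,0]' --jaw '[0,0,0,0,0,0,0,0,0,0,0,0]'

```text
t: 40.3
eef_pos: [0.5884, 0.2588, 0.1923]
tcp_rot: [0.988, 0.154, -0.0, 0.0]
ft_force: [0.1, -0.5, -1.5]
width: 0.0251
gripper_force: 80.1
```

Call:
play_rows --pt "0 0 0" --pt "0 0 0" --pt "0 0 0" --pt "0 0 0" --pt "0 0 0" --pt "0 0 0" --turn '[0,0,0,0,0,0]' --jaw '[0,0,0,0,0,0]'

```text
t: 40.8
eef_pos: [0.5884, 0.2588, 0.1923]
tcp_rot: [0.988, 0.154, -0.0, -0.0]
ft_force: [-0.1, -0.5, -2.0]
width: 0.0251
gripper_force: 80.1
```

Call:
play_rows --pt "0 0 0.03" --pt "-0.02 0.01 0.03" --pt "-0.04 0.02 0.03" --pt "-0.06 0.03 0.03" --pt "-0.08 0.04 0.03" --pt "-0.1 0.05 0.03" --pt "-0.122 0.0592 0.03" --pt "-0.122 0.0592 0.03" --pt "-0.122 0.0592 0.03" --pt "-0.122 0.0592 0.03" --pt "-0.122 0.0592 0.03" --pt "-0.122 0.0592 0.03" --turn '[0,7,14,21,28,35,42,49,54,54,54,54]' --jaw '[0,0,0,0,0,0,0,0,0,0,0,0]'

```text
t: 41.8
eef_pos: [0.4666, 0.3178, 0.2223]
tcp_rot: [0.812, 0.584, -0.0, -0.0]
ft_force: [0.3, 0.1, -1.9]
width: 0.0254
gripper_force: 80.1
```

```bash
python3 - <<'E'
from h import *
o=readout.get_obs();p=o['eef_pos'];print(p,o['tcp_rot'],np.degrees(2*np.arctan2(o['tcp_rot'][1],o['tcp_rot'][0])))
c=cam('wrist');T=R.from_quat(o['tcp_rot']).as_matrix();g=p-T[:,2]*.019
W=cloud(c);L=(W-g)@T;im=c['image'].astype(int)
m=(np.abs(L[...,1])<.03)&(L[...,0]>.0)&(L[...,0]<.09)&(L[...,2]>.025)&(L[...,2]<.1)
Q=L[m];print(Q.min(0),Q.max(0))
m=(W[...,2]>.030)&(W[...,2]<.038)&(np.abs(W[...,0]-.475)<.06)&(np.abs(W[...,1]-.345)<.06)
print(rect(W[m])); q=L[m];print('cradle rim tool axes',q.min(0),q.max(0))
E
```

```text
[0.46664573 0.31779661 0.2222653 ] [ 8.11617934e-01  5.84188607e-01 -6.47829933e-06 -8.32493219e-06] 71.49137894048725
[ 0.00526547 -0.02245847  0.02502456] [0.04984296 0.02160163 0.07256551]
(array([479.1, 358.3]), array([34.6, 66.1]), 71.5, 449, np.float64(34.9))
cradle rim tool axes [ 0.02504827 -0.03410864  0.20417062] [0.05964735 0.03195288 0.2110669 ]
```

The wrist depth puts the far wall 5.8 mm ahead of the head's edge, so I shift 2.5 mm that way and lower.

Call:
play_rows --pt "0.0008 0.0024 -0.03" --pt "0.0008 0.0024 -0.065" --pt "0.0008 0.0024 -0.09" --pt "0.0008 0.0024 -0.105" --pt "0.0008 0.0024 -0.115" --pt "0.0008 0.0024 -0.125" --pt "0.0008 0.0024 -0.135" --pt "0.0008 0.0024 -0.143" --pt "0.0008 0.0024 -0.148" --pt "0.0008 0.0024 -0.148" --pt "0.0008 0.0024 -0.148" --turn '[0,0,0,0,0,0,0,0,0,0,0]' --jaw '[0,0,0,0,0,0,0,0,0,0,0]'

```text
t: 42.77
eef_pos: [0.4673, 0.3205, 0.0745]
tcp_rot: [0.811, 0.586, 0.0, 0.0]
ft_force: [0.7, -0.2, -1.4]
width: 0.0251
gripper_force: 80.2
```

Call:
play_rows --pt "0 0 0" --pt "0 0 0" --pt "0.001 0.003 0" --pt "0.002 0.006 0" --pt "0.003 0.009 0" --pt "0.004 0.012 0" --pt "0.005 0.015 0" --pt "0.006 0.018 0" --pt "0.007 0.0215 0" --pt "0.008 0.025 -0.0005" --pt "0.0092 0.0285 -0.001" --pt "0.0092 0.0285 -0.001" --turn '[0,0,0,0,0,0,0,0,0,0,0,0]' --jaw '[0,0,0,0,0,0,0,0,0,0,0,0]' --newtons 20

```text
t: 43.77
eef_pos: [0.4764, 0.3477, 0.0731]
tcp_rot: [0.811, 0.586, -0.001, 0.001]
ft_force: [-1.9, -7.5, 0.8]
width: 0.0252
gripper_force: 80.2
```

```bash
python3 - <<'E'
from h import *
o=readout.get_obs();p=o['eef_pos'];print(p,o['ft_force'],o['width'])
T=R.from_quat(o['tcp_rot']).as_matrix();g=p-T[:,2]*.019
for n in('wrist','scene'):
  c=cam(n);L=(cloud(c)-g)@T
  m=(np.abs(L[...,1])<.022)&(np.abs(L[...,0])<.06)
  for z in np.arange(-.035,.06,.01):
    q=L[m&(L[...,2]>z)&(L[...,2]<z+.01)]
    if len(q)>3: print(n,'z%.3f'%z,len(q),np.round(q[:,0].min()*1000,1),np.round(q[:,0].max()*1000,1))
save('s6',c['image'][80:210,340:500],4.5)
E
```

```text
[0.47641937 0.34772083 0.07309954] [-1.91237764 -7.5468781   0.7957177 ] 0.02518657551839431
wrist z-0.035 4901 -14.0 17.2
wrist z-0.025 1440 -9.9 17.6
wrist z-0.015 1124 7.5 18.0
wrist z-0.005 880 7.3 18.1
wrist z0.005 732 7.2 18.4
wrist z0.015 417 11.3 18.9
wrist z0.025 336 14.5 19.3
wrist z0.035 1188 -2.4 22.6
wrist z0.045 538 -3.3 23.3
wrist z0.055 810 19.8 28.7
scene z-0.035 50 -19.4 9.0
scene z-0.025 28 -20.6 -6.4
scene z-0.015 22 -19.4 -6.3
scene z-0.005 28 -18.1 5.5
scene z0.005 28 -18.5 -8.9
scene z0.015 18 -17.1 4.4
scene z0.025 33 -16.8 10.5
scene z0.035 55 -18.3 15.5
scene z0.045 45 -35.3 20.3
scene z0.055 69 -35.0 22.2
```

View pics/s6.png

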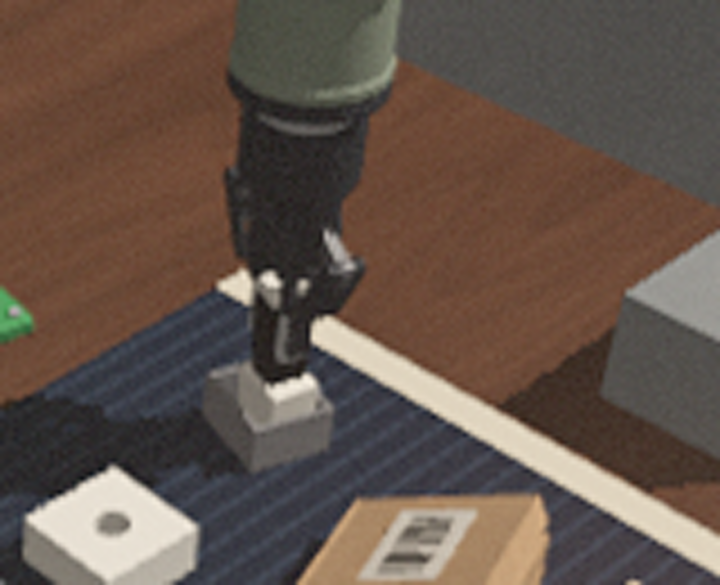

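The reader stands almost upright in the cradle (about 0.035 rad lean, crop (285,345)). I relieve the side force, lower the last 2 mm and release.

Call:
play_rows --pt "-0.0005 -0.0015 -0.001" --pt "-0.0006 -0.002 -0.002" --pt "-0.0006 -0.002 -0.002" --pt "-0.0006 -0.002 -0.002" --pt "-0.0006 -0.002 -0.002" --pt "-0.0006 -0.002 -0.002" --pt "-0.0006 -0.002 0.02" --pt "-0.0006 -0.002 0.05" --pt "-0.0006 -0.002 0.09" --pt "-0.0006 -0.002 0.13" --pt "-0.0006 -0.002 0.17" --pt "-0.0006 -0.002 0.21" --turn '[0,0,0,0,0,0,0,0,0,0,0,0]' --jaw '[0,0,0.6,0.6,0.6,0.6,0.6,0.6,0.6,0.6,0.6,0.6]'

```text
t: 44.87
eef_pos: [0.4754, 0.3468, 0.2855]
tcp_rot: [0.81, 0.586, 0.0, -0.0]
ft_force: [1.1, -1.0, 0.5]
width: 0.0515
gripper_force: 0.0
```

Call:
play_rows --pt "-0.03 -0.03 0.02" --pt "-0.06 -0.06 0.04" --pt "-0.07 -0.09 0.04" --pt "-0.07 -0.09 0.04" --pt "-0.07 -0.09 0.04" --turn '[0,0,0,0,0]' --jaw '[0.6,0.6,0.6,0.6,0.6]'

```text
t: 45.28
eef_pos: [0.4061, 0.2551, 0.3242]
tcp_rot: [0.811, 0.585, 0.001, 0.001]
ft_force: [-0.1, 0.9, 1.1]
width: 0.0514
gripper_force: 0.0
```

```bash
python3 - <<'E'
from h import *
import pickle
o=readout.get_obs();print(o['t'],o['eef_pos'],o['ft_force'])
c0=pickle.load(open('top.pkl','rb'));s0=pickle.load(open('scene.pkl','rb'))
W=cam('wrist');S=cam('scene');Tp=cam('top')
for n,c in(('wrist',W),('scene',S),('top',Tp),('scene0',s0),('top0',c0)):
    P=pts(c)
    for nm,b in dict(cap=(.42,.54,.28,.42,.105,.13),crad=(.4,.54,.27,.42,.032,.038),post=(.48,.57,.02,.09,.14,.152),rub=(.56,.62,-.05,.04,.143,.154),tip=(.56,.62,-.05,.04,.157,.18),sleeve=(.555,.63,-.06,.04,.103,.109),tub=(.5,.8,-.42,-.12,.066,.076),tall=(.68,.85,-.02,.12,.08,.11),intub=(.57,.72,-.33,-.2,.008,.06)).items():
        Q=sel(P,*b)
        if len(Q)>8: print(n,nm,*rect(Q))
a=S['image'][80:360,170:500];save('s7',a,2.1)
E
```

```text
45.2833 [0.4060842  0.2551314  0.32424246] [-0.09708993  0.9336621   1.11989568]
wrist cap [477.4 352.7] [28.9 26.2] 71.5 672 117.8
wrist crad [475.5 346.9] [57.  66.1] 71.7 467 35.0
wrist rub [586.5  -7.8] [30.6 30.2] 10.8 346 148.6
wrist tip [587.1  -9. ] [20.4  9. ] 4.8 151 162.0
wrist sleeve [588.3  -3.6] [57.4 56.5] 30.1 432 105.4
wrist tub [ 696.9 -255.5] [ 72.6 161. ] 8.4 450 68.9
wrist tall [759.5  84.5] [16.9 15.7] 6.9 235 97.0
wrist intub [ 695.9 -263.3] [126.3  48. ] 89.9 152 46.7
scene cap [478.9 348.4] [32.3 26.2] 71.8 98 116.5
scene crad [474.5 343.1] [61.2 72. ] 71.5 104 35.0
scene post [522.7  31.9] [14.  13.4] 76.3 30 144.9
scene rub [587.5 -14.5] [30.5 30.6] 9.7 106 149.1
scene tip [588.3 -14.4] [19.3  7.4] 6.7 38 163.6
scene sleeve [591.2 -16.7] [64.4 58. ] 51.6 178 106.5
scene tub [ 644.  -267.6] [177.3 159.3] 8.8 1099 70.4
scene tall [759.6  79. ] [17.  17.7] 5.2 72 98.2
scene intub [ 645. -265.] [149.9 130. ] 0.0 1445 34.5
top crad [505.  357.7] [14.1 13.1] 70.9 10 34.0
top post [520.   35.6] [13.2 13.7] 48.2 27 143.8
top rub [585.7  -9.9] [30.3 29.7] 4.2 100 14
[... 435 characters left out ...]
] [31.2 31.3] 70.0 120 149.3
scene0 tip [587.3 -14.1] [6.9 8.9] 46.9 13 160.6
scene0 sleeve [590.7 -16.8] [63.8 54.9] 49.1 166 106.5
scene0 tub [ 645.7 -267.4] [177.7 158.5] 9.0 954 70.2
scene0 tall [759.9  78.5] [15.9 16.9] 12.7 69 98.3
scene0 intub [ 644.9 -264.9] [129.8 149.8] 90.0 368 29.0
top0 cap [473.  345.7] [30.7 26.1] 71.2 106 117.9
top0 crad [473.4 346.8] [56.8 66. ] 72.1 88 34.9
top0 post [523.7  42.3] [13.6 13. ] 46.2 26 145.3
top0 rub [585.6  -9.7] [30.6 30. ] 72.1 106 148.0
top0 sleeve [587.  -10.7] [59.8 63.9] 1.1 132 106.0
top0 tub [ 645.1 -264.6] [174.8 159.1] 9.4 410 69.5
top0 tall [756.4  83.5] [12.8 14.3] 3.6 30 99.0
top0 intub [ 645.4 -265.2] [129.5 149. ] 89.8 175 12.3
```

View pics/s7.png

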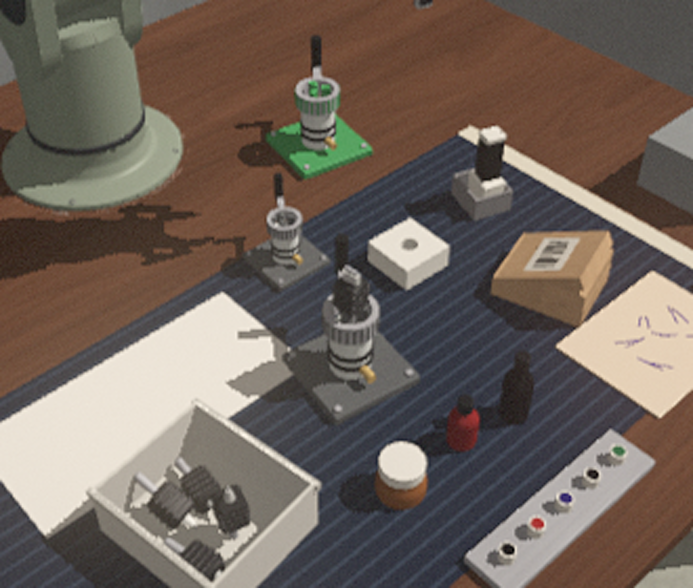

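The final view shows the reader upright in its cradle at (490,160), about 6 mm off centre. The fresh grip stands clamped at (350,300) with the lever steady at about 145°. All four used grips are in the tub, and the bottles and jar have not moved.

```bash
python3 -c "
from station import job
print(job.sign_off())"
```

```text
the job is handed in; nothing more can be done
None
```

I handed the job in at about 45 s of the 208 s, with every step carried out; the hand-in returned no verdict, and the clamp and label reading are inferred from camera and force readings.

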